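# Find the tin that rattles at the jeweller's bench

### The job

One of the three sealed tins on the jeweller's bench has a loose steel ball in it. Taking them in turn - left, middle, right - lift each tin clear of the bench and rock it, first far end down and then near end down, by about 20 degrees each way, to find out whether something rolls inside, standing it upright again where it stood before taking the next, and without shoving the other things about. Finish holding the tin that rattles level and still a hand's breadth above the middle of the steel bench block, and do not put it down or let go.

Things in the scene. Friction and masses are not known exactly. Their poses are not given: they have to be found in the camera images.
- tin_left: the left (left is +y) of three identical sealed metal tins, 135 mm long (own x, away from the robot within 0.36 rad), 50 wide (y), 46 tall (z up). Origin: centre of the underside. Mass 0.18-0.42 kg; one of the three, not always the same, also has a loose 32 mm steel ball, 0.11-0.155 kg, that rolls 95 mm lengthwise when tipped. Nothing moves in the other two.
- tin_mid: the middle (left is +y) of three identical sealed metal tins, 135 mm long (own x, away from the robot within 0.36 rad), 50 wide (y), 46 tall (z up). Origin: centre of the underside. Mass 0.18-0.42 kg; one of the three, not always the same, also has a loose 32 mm steel ball, 0.11-0.155 kg, that rolls 95 mm lengthwise when tipped. Nothing moves in the other two.
- tin_right: the right (left is +y) of three identical sealed metal tins, 135 mm long (own x, away from the robot within 0.36 rad), 50 wide (y), 46 tall (z up). Origin: centre of the underside. Mass 0.18-0.42 kg; one of the three, not always the same, also has a loose 32 mm steel ball, 0.11-0.155 kg, that rolls 95 mm lengthwise when tipped. Nothing moves in the other two.
- bench_block: fixed steel bench block, 65 mm square, on a round leather pad 104 mm across, on the far side of the row of tins. Origin: centre of the pad's underside on the bench
- block_top (a point): centre of the bench block's top face, 26 mm above the bench; z up
- jar: small amber glass jar with a steel lid, 38 mm across, 50 mm tall, near the robot between the left and middle tins. Loose bystander; origin: centre of the underside
- bangle: brass ring, 40 mm across, 14 mm tall, near the robot between the middle and right tins. Loose bystander; origin: centre of the underside
- cup: white ceramic bowl, 60 mm across, 45 mm tall, left of the bench block. Loose bystander; origin: centre of the underside
- dapping: light wooden dapping block, 50 mm cube, right of the bench block. Loose bystander; origin: centre of the underside
- hammer: hammer with a 230 mm handle, lying at the left side. Loose bystander; origin: middle of its length
- brush: bench brush 180 mm long, lying at the right side. Loose bystander; origin: middle of its length
- weight: brass weight with a knob, 44 mm across, 48 mm tall, beyond the bench block. Loose bystander; origin: centre of the underside

How it is judged:
By the outcome, as a careful person would: the job done as asked, in the order asked, and still so for the second after the job is handed in, while the arm keeps its last pose, push and grip.
It also fails if it takes over 72 s, if anything falls off the work surface, if the arm or the gripper's body presses on something with over 40 N, if the wrist force passes 120 N, or if a joint passes its speed limit or range.

### The arm

A 6-joint arm with a two-finger parallel gripper is mounted at the origin on the work surface. World frame = base frame: x ahead of the robot, y to its left, z up, the work surface at z = 0. Lengths are in m, angles in rad, forces in N, time in s.
With the tool pointing down it reaches from about 0.375 to 0.9 m from the base axis. Payload 3.1 kg.
Tool frame: the origin (TCP) lies midway between the tips of the shut fingers; the grasp point (between the pads) lies pinch_z behind it (pinch_z is the distance from the TCP to the grasp point, in m); y points along the fingers, z is the direction in which the jaws open and shut, and the axes are right-handed (so a half turn about y gives the same grasp; the last joint's range is limited). The gripper opens to 87 mm and grips with 3 to 60 N. Pads are 19 mm wide; open, the fingers measure 117 mm over their backs; the gripper's body (75 mm by 190 mm) begins 51 mm behind the grasp point.
Start: joints at [-0.178, 0.527, 1.433, -0, 1.181, -0.178], TCP at [0.625, 0, 0.223] pointing down, gripper open.
Joint ranges: [-3.08, 3.08], [-0.75, 2.2], [0.22, 2.44], [-1.43, 4.57], [0, 2.65], [-2.85, 2.85]. Speed limits (rad/s): [2.79, 2.79, 3.14, 3.14, 3.14, 3.14].

### API

Orientations are given as a unit quaternion [x, y, z, w].
In Python, from rig import get_obs, camera, hand_in, pinch_z gives the robot as it stands. The module is installed in compiled form; this text tells all that it offers.
- The arm moves only by the tool arm_command, never from a script. Its argument "plan" is a list of rows, each a list of 2 entries, a list of its own where there are three numbers: the shift along the world's x, y, z in units of 25 mm (1.0 is 25 mm), then the turn about the world's z in units of 5 degrees (1.0 is 5 degrees). A call has 1 to 5 rows; each row is the pose to reach, as a shift and turn from the pose commanded when the call began; what a row does not reach only later rows make up. A row lasts 1/10 s, in which the tool goes at most 50 mm and 8.59 degrees, less where a joint would pass 70% of its speed; a pose out of reach is approached as far as the arm can. A call with a gripper value outside its range is refused whole. "fingers" is the opening, from -1 (shut) to 1 (fully open), set as the call begins (left out, the last holds). The fingers move at their own pace and stop on an object; "force" is the grip in N (left out, the last holds). Time passes only in rows, so rows that repeat a pose let the fingers close. It gives the time, the measured TCP pose, the force and the opening at its end, in the units of the state.
- get_obs(): the state, without advancing time (a new reading comes with each control period).
- camera(name): name is "scene" or "side" or "wrist"; returns a dict with "pixels" (420x560x3 uint8, red, green, blue), "camera_matrix" (3x3 intrinsics, pixels), "R" (3x3) and "t" (3): a world point X has camera coordinates R X + t. Camera axes: x right, y down, z forward; pixel columns grow to the right and rows downward; lengths in m; the calibration is good to about 2 mm. A picture is of the moment at which its call begins. There is no depth.
- hand_in(): hands the job in, once; it reports no verdict.
The state is a dict: "time": time; "q": joint angles; "joint_velocities": joint speeds; "joint_torque": joint torques, N m; "position": TCP position; "tool_rot": TCP orientation; "ft_force": force on the tool from outside, world axes, zero at the start; "moment": the same for the moment, N m; "grip_width": finger opening in m.
Only numpy, scipy, OpenCV 4.12 (cv2) and the standard library are available. Lean on these libraries where they do the work, as an engineer would, in place of code of your own. Each camera call takes 0.05 s, during which the arm holds its last target.

## Working session

There is one attempt and no reset: what is moved stays moved. The work goes in short steps, Python scripts to look and compute and a tool call to move; the robot and the scene stay as the last step left them, time stands still between calls to the robot, and variables do not carry over. Pictures are saved under pics/ and viewed, and the job is handed in when it is done.

Besides the shell and the picture viewer there is one more tool, called after "Request:" as name(argument=value, ...) on one line, values as JSON. arm_command: Moves the arm, as the interface text tells. Its arguments: {"type":"object","properties":{"plan":{"type":"array"},"fingers":{"type":"number"},"force":{"type":"number"}},"required":["plan"]}

```bash
mkdir -p pics; ls; cat > h.py <<'E'
import numpy as np, cv2
from rig import get_obs, camera, hand_in, pinch_z
def snap(name,fn):
    c=camera(name); cv2.imwrite('pics/'+fn,c['pixels'][:,:,::-1]); np.savez('pics/'+fn+'.npz',**c); return c
def ray(fn,u,v,z):
    c=np.load('pics/'+fn+'.npz'); K,R,t=c['camera_matrix'],c['R'],c['t']
    d=R.T@np.linalg.inv(K)@np.array([u,v,1.]); o=-R.T@t
    return o+d*(z-o[2])/d[2]
def proj(fn,X):
    c=np.load('pics/'+fn+'.npz'); p=c['camera_matrix']@(c['R']@np.array(X,float)+c['t']); return p[:2]/p[2]
E
python3 - <<'E'
from h import *
print(pinch_z, {k:np.round(v,3) for k,v in get_obs().items()})
for n in ['scene','side','wrist']: c=snap(n,n+'0.png'); print(n,np.round(-c['R'].T@c['t'],3))
E
```

```text
pics
0.0187 {'time': np.float64(0.0), 'q': array([-0.179,  0.528,  1.434,  0.   ,  1.181, -0.179]), 'joint_velocities': array([-0.001,  0.   , -0.   ,  0.001,  0.001, -0.   ]), 'joint_torque': array([-1.0000e-03, -4.4005e+01, -1.7659e+01,  6.3000e-02,  5.8000e-02,
       -0.0000e+00]), 'position': array([0.624, 0.   , 0.222]), 'tool_rot': array([-0.5  ,  0.501, -0.499,  0.5  ]), 'ft_force': array([ 0.482, -0.639, -0.057]), 'moment': array([-0.041,  0.024,  0.043]), 'grip_width': np.float64(0.087)}
scene [1.355 0.49  0.75 ]
side [ 0.253 -0.569  0.453]
wrist [0.625 0.074 0.384]
```

View pics/scene0.png

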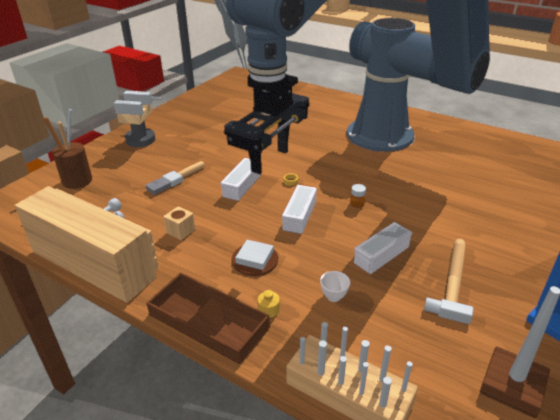

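View pics/side0.png

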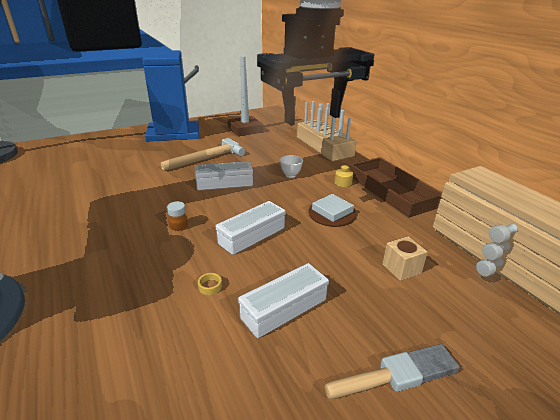

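View pics/wrist0.png

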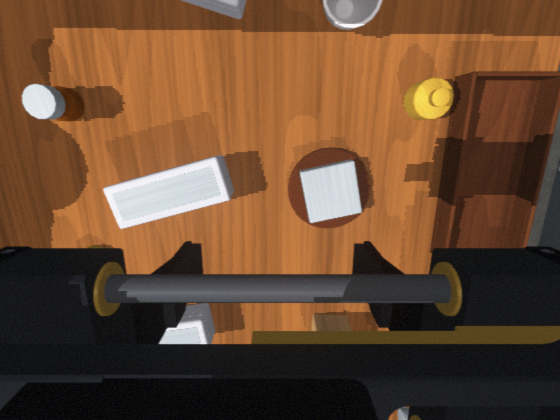

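```bash
python3 - <<'E'
import cv2
a=cv2.imread('pics/side0.png');b=cv2.imread('pics/scene0.png')
cv2.imwrite('pics/c1.png',cv2.resize(a[130:340,150:350],None,fx=3,fy=2.8,interpolation=2)[:600])
cv2.imwrite('pics/c2.png',cv2.resize(b[150:275,215:415],None,fx=4,fy=4,interpolation=2))
E
```

```text
(no output)
```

View pics/c1.png

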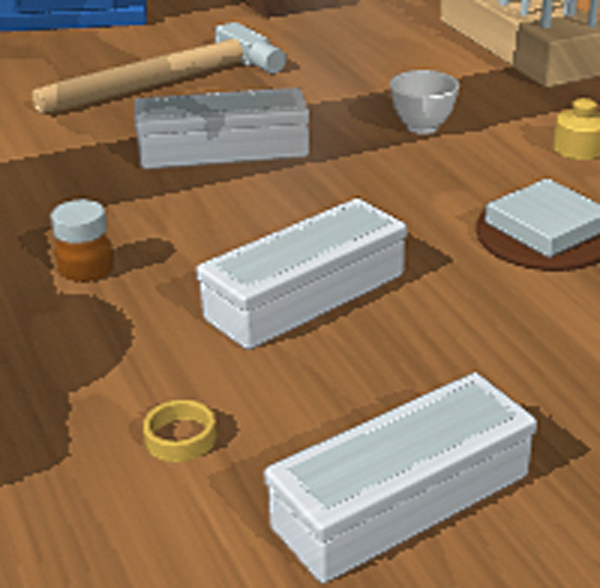

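View pics/c2.png

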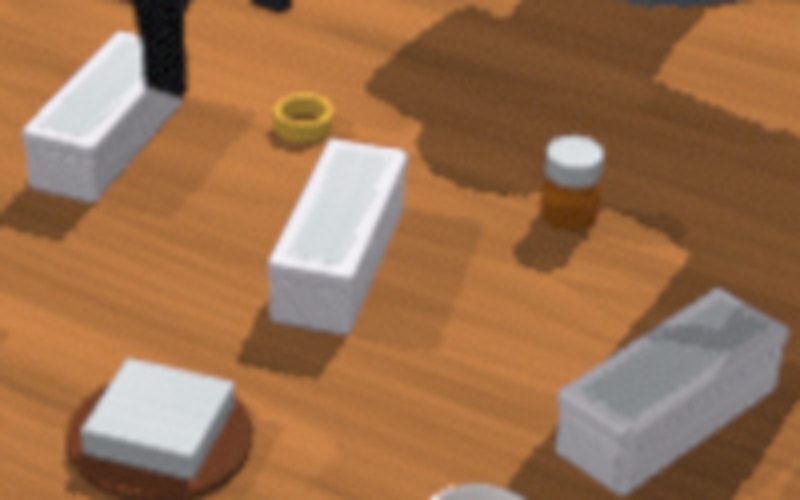

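```bash
python3 - <<'E'
from h import *
def f(fn,pts,z):
    P=np.array([ray(fn,u,v,z)[:2] for u,v in pts]); print(fn,P.round(3).tolist(),'c',P.mean(0).round(4),
     'yaw',np.round(np.degrees(np.arctan2(*((P[2]+P[3]-P[0]-P[1])[::-1]))),1),'L',np.linalg.norm((P[2]+P[3]-P[0]-P[1])/2).round(4))
s=lambda L:[(215+u/4,150+v/4) for u,v in L]
d=lambda L:[(150+u/3,130+v/2.8) for u,v in L]
f('scene0.png',s([(718,290),(788,330),(560,400),(625,440)]),.046)
f('scene0.png',s([(332,140),(406,152),(271,262),(349,274)]),.046)
f('side0.png',d([(134,102),(140,128),(303,88),(309,115)]),.046)
f('side0.png',d([(198,268),(248,306),(358,200),(407,238)]),.046)
f('side0.png',d([(268,475),(322,530),(477,375),(537,422)]),.046)
print('block w',ray('wrist0.png',331,191,.026),'s',ray('scene0.png',215+159/4,150+412/4,.026))
for n,(u,v) in dict(jar=(574,152),bangle=(303,118)).items(): print(n,ray('scene0.png',215+u/4,150+v/4,.05 if n=='jar' else .007))
print('cup',ray('scene0.png',335,285,.045),'dap',ray('scene0.png',178,216,.05))
E
```

```text
scene0.png [[0.461, 0.228], [0.475, 0.275], [0.594, 0.192], [0.605, 0.235]] c [0.5337 0.2325] yaw -16.0 L 0.1371
scene0.png [[0.444, -0.037], [0.431, 0.009], [0.572, -0.002], [0.558, 0.042]] c [0.5011 0.003 ] yaw 14.7 L 0.1319
side0.png [[0.466, 0.26], [0.455, 0.211], [0.599, 0.227], [0.581, 0.176]] c [0.5253 0.2184] yaw -14.5 L 0.1341
side0.png [[0.426, -0.0], [0.438, -0.053], [0.554, 0.035], [0.56, -0.025]] c [ 0.4947 -0.011 ] yaw 14.0 L 0.1286
side0.png [[0.393, -0.193], [0.4, -0.238], [0.524, -0.171], [0.531, -0.219]] c [ 0.4623 -0.2052] yaw 9.0 L 0.133
block w [ 6.88527936e-01 -3.69225099e-04  2.60000000e-02] s [0.69562993 0.00296456 0.026     ]
jar [0.38170986 0.10112162 0.05      ]
bangle [ 0.3802567  -0.09652269  0.007     ]
cup [0.70814396 0.20343292 0.045     ] dap [ 0.70459183 -0.20490472  0.05      ]
```

Request:
arm_command(plan=[[[-0.8,1.8,0],1.6],[[-1.6,3.6,0],3.2],[[-2.4,5.4,0],4.8],[[-3.2,7.2,0],6.4],[[-3.8,9,0],8]])

```text
time: 0.65
position: [0.5282, 0.2265, 0.2223]
tool_rot: [0.642, -0.298, 0.297, -0.641]
ft_force: [0.8, 0.9, -0.1]
grip_width: 0.087
```

Request:
arm_command(plan=[[[0,0,0],1.5],[[0,0,0],3],[[0,0,0],4.5],[[0,0,0],6],[[0,0,0],7]])

```text
time: 1.15
position: [0.5296, 0.2251, 0.2222]
tool_rot: [0.701, -0.091, 0.09, -0.701]
ft_force: [-0.7, 0.2, -0.1]
grip_width: 0.0869
```

```bash
python3 - <<'E'
from h import *
o=get_obs();print({k:np.round(v,3) for k,v in o.items()})
c=snap('wrist','wrist1.png'); print(np.round(-c['R'].T@c['t'],3))
E
```

```text
{'time': np.float64(1.15), 'q': array([ 0.208,  0.461,  1.559, -0.   ,  1.122, -1.106]), 'joint_velocities': array([-0.003, -0.001,  0.001, -0.002, -0.001, -0.84 ]), 'joint_torque': array([ 8.2000e-02, -4.0054e+01, -1.6774e+01, -2.0000e-03,  8.9000e-02,
        4.4000e-01]), 'position': array([0.53 , 0.225, 0.222]), 'tool_rot': array([ 0.701, -0.091,  0.09 , -0.701]), 'ft_force': array([-0.692,  0.179, -0.052]), 'moment': array([ 0.097, -0.034, -0.023]), 'grip_width': np.float64(0.087)}
[0.459 0.244 0.385]
```

View pics/wrist1.png

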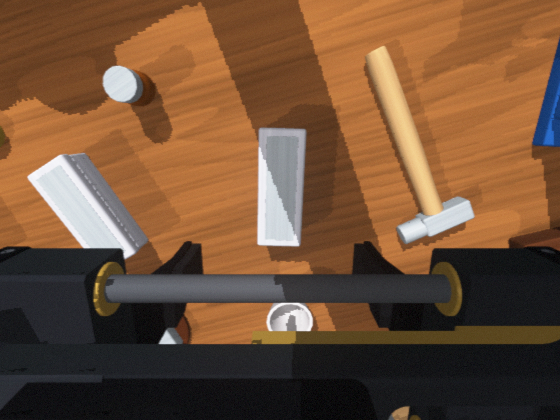

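```bash
python3 - <<'E'
from h import *
c=snap('wrist','wrist2.png');print(get_obs()['position'],get_obs()['q'][5])
a=cv2.imread('pics/wrist2.png')
cv2.imwrite('pics/c3.png',cv2.resize(a[110:260,200:350],None,fx=4,fy=4,interpolation=2))
E
```

```text
[0.52973047 0.22501475 0.22225173] -1.1012333167205905
```

View pics/c3.png

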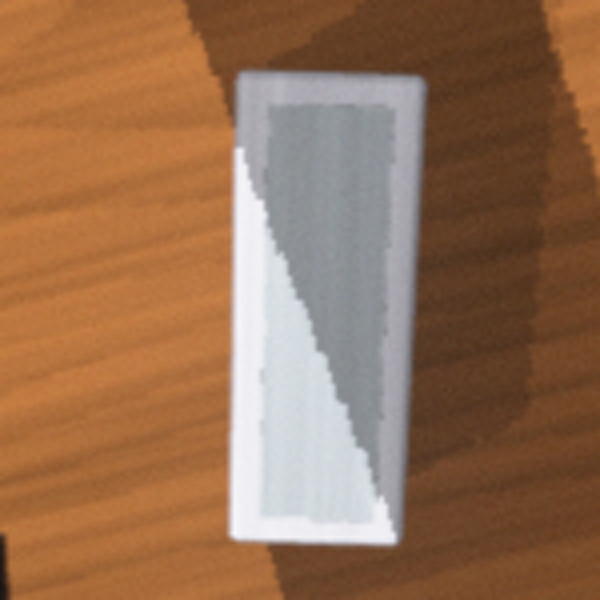

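```bash
cat >> h.py <<'E'
def tin(fn,pts,x0,y0,sc,z=.046):
    P=np.array([ray(fn,x0+u/sc,y0+v/sc,z)[:2] for u,v in pts]); d=(P[2]+P[3]-P[0]-P[1])/2; e=(P[0]+P[2]-P[1]-P[3])/2
    print(P.round(4).tolist()); c=P.mean(0); print('c',c.round(4),'yaw',np.degrees(np.arctan2(d[1],d[0])).round(2),'wyaw',np.degrees(np.arctan2(e[1],e[0])).round(2),'L',np.linalg.norm(d).round(4),'W',np.linalg.norm(e).round(4)); u=d/np.linalg.norm(d); return c,u
E
python3 - <<'E'
from h import *
c,u=tin('wrist2.png',[(237,72),(427,77),(231,540),(400,545)],200,110,4)
o=get_obs();from scipy.spatial.transform import Rotation as R
z=R.from_quat(o['tool_rot']).as_matrix(); print(z.round(3), np.degrees(np.arctan2(z[1,2],z[0,2])))
w=tin('wrist0.png',[(104,188),(122,228),(218,157),(231,196)],0,0,1)
E
```

```text
[[0.4556, 0.225], [0.4698, 0.2739], [0.5843, 0.1871], [0.5986, 0.2353]]
c [0.5271 0.2303] yaw -16.52 wyaw -106.36 L 0.1343 W 0.0506
[[ 0.966 -0.001  0.259]
 [-0.259 -0.     0.966]
 [-0.001 -1.    -0.   ]] 74.99089422782964
[[0.4291, 0.0075], [0.4428, -0.0401], [0.5595, 0.0419], [0.5719, -0.0019]]
c [0.5008 0.0018] yaw 15.63 wyaw 106.0 L 0.1347 W 0.0475
```

```bash
python3 - <<'E'
from h import *
for u,v in [(376,55),(405,140),(430,212),(405,232)]: print(ray('wrist2.png',u,v,.015))
E
```

```text
[0.41332198 0.36838448 0.015     ]
[0.51219801 0.38602027 0.015     ]
[0.60813414 0.40363693 0.015     ]
[0.62664788 0.36932629 0.015     ]
```

Request:
arm_command(plan=[[[-0.9,0.4,0],-0.3],[[-1.7,0.7,-1],-0.3],[[-1.7,0.7,-2.5],-0.3],[[-1.7,0.7,-3.5],-0.3],[[-1.7,0.7,-4],-0.3]], fingers=0.55)

```text
time: 1.75
position: [0.4859, 0.2422, 0.1204]
tool_rot: [0.7, -0.103, 0.101, -0.699]
ft_force: [-0.6, -0.3, -0.4]
grip_width: 0.0682
```

```bash
python3 - <<'E'
from h import *
print(get_obs()['position'],get_obs()['grip_width'])
c=snap('side','side3.png'); c=snap('wrist','wrist3.png')
a=cv2.imread('pics/wrist3.png');b=cv2.imread('pics/side3.png')
cv2.imwrite('pics/c4.png',np.hstack([cv2.resize(a,(400,300)),b[60:260,100:300].repeat(2,0).repeat(2,1)[:300]]))
E
```

```text
[0.4859111  0.24223103 0.12044675] 0.06819332005068533
```

View pics/c4.png

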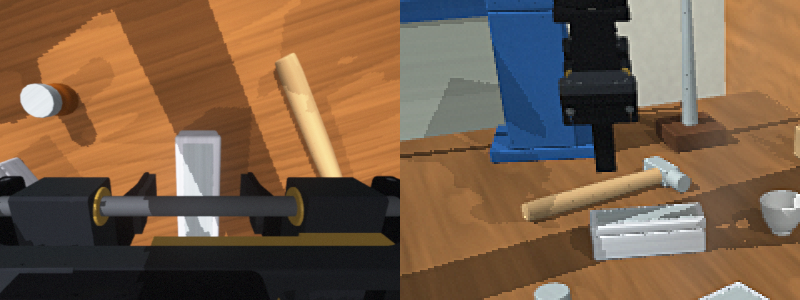

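Request:
arm_command(plan=[[[0,0,-1.5],0],[[0,0,-3],0],[[0,0,-4],0],[[0,0,-4.5],0],[[0,0,-4.5],0]])

```text
time: 2.35
position: [0.4876, 0.2425, 0.0095]
tool_rot: [0.7, -0.102, 0.101, -0.7]
ft_force: [-0.4, 0.6, 0.2]
grip_width: 0.0675
```

Request:
arm_command(plan=[[[0,0,0],0],[[0,0,0],0],[[0,0,0],0],[[0,0,0],0],[[0,0,0],0]], fingers=-0.1, force=5)

```text
time: 2.85
position: [0.4882, 0.2426, 0.0114]
tool_rot: [-0.7, 0.101, -0.102, 0.7]
ft_force: [-1.2, -0.8, 6.5]
grip_width: 0.0503
```

Request:
arm_command(plan=[[[0.1,-0.03,0.35],0],[[0.24,-0.07,0.75],0],[[0.42,-0.12,1.1],0],[[0.64,-0.19,1.5],0],[[0.64,-0.19,1.5],0]])

```text
time: 3.35
position: [0.5061, 0.238, 0.0494]
tool_rot: [-0.699, 0.1, -0.103, 0.7]
ft_force: [1.2, 0.3, -1.6]
grip_width: 0.0503
```

```bash
cat >> h.py <<'E'
def st():
    o=get_obs(); print({k:np.round(o[k],3).tolist() for k in ['time','position','ft_force','moment','grip_width']})
def two(tag,x0,y0):
    snap('side','s'+tag+'.png'); b=cv2.imread('pics/s'+tag+'.png')
    cv2.imwrite('pics/v'+tag+'.png',cv2.resize(b[y0:y0+160,x0:x0+200],None,fx=4,fy=3.75,interpolation=2)[:600])
E
python3 - <<'E'
from h import *
st(); two('4',130,60)
E
```

```text
{'time': 3.35, 'position': [0.506, 0.238, 0.049], 'ft_force': [1.203, 0.299, -1.647], 'moment': [0.06, -0.219, 0.098], 'grip_width': 0.05}
```

View pics/v4.png

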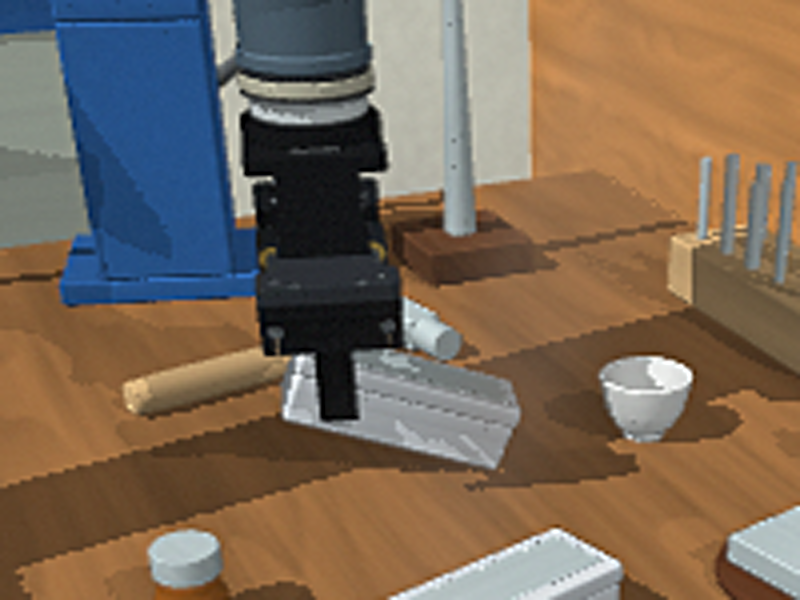

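Request:
arm_command(plan=[[[0,0,0],0],[[0,0,0],0],[[0,0,0.5],0],[[0,0,1.2],0],[[0,0,2],0]], force=55)

```text
time: 3.9
position: [0.501, 0.2374, 0.0971]
tool_rot: [0.7, -0.104, 0.099, -0.699]
ft_force: [0.5, -0.6, -2.9]
grip_width: 0.0496
```

Request:
arm_command(plan=[[[0,0,0],0],[[0,0,0],0],[[0,0,0],0],[[0,0,0],0],[[0,0,0],0]])

```text
time: 4.4
position: [0.5028, 0.2376, 0.0967]
tool_rot: [0.7, -0.102, 0.101, -0.7]
ft_force: [-0.9, -0.6, -2.0]
grip_width: 0.0497
```

```bash
python3 - <<'E'
from h import *
st(); two('5',130,60); st()
E
```

```text
{'time': 4.4, 'position': [0.503, 0.238, 0.097], 'ft_force': [-0.932, -0.584, -1.964], 'moment': [0.135, 0.076, 0.008], 'grip_width': 0.05}
{'time': 4.45, 'position': [0.503, 0.238, 0.097], 'ft_force': [-0.891, -0.285, -3.203], 'moment': [0.106, 0.112, -0.032], 'grip_width': 0.049}
```

View pics/v5.png

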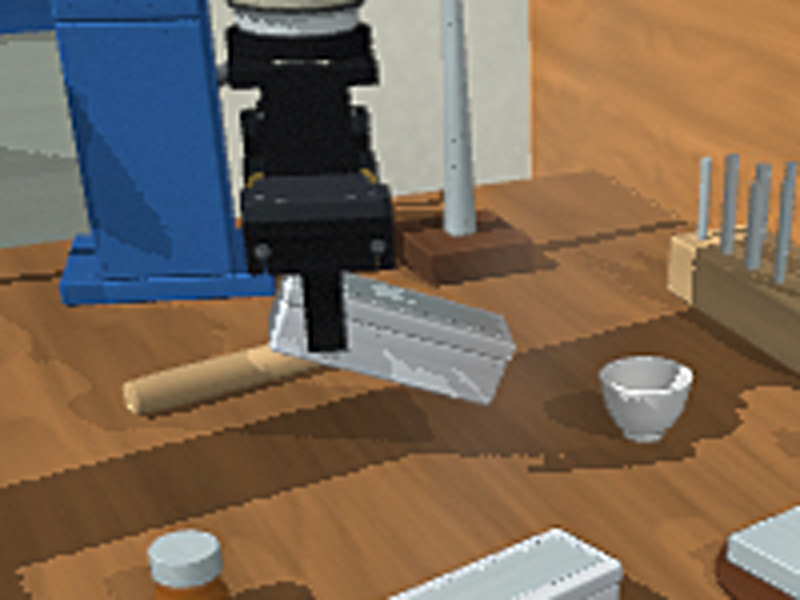

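```bash
cat >> h.py <<'E'
def avg(n=8):
    F=[];M=[];T=[]
    for i in range(n):
        camera('side'); o=get_obs(); F.append(o['ft_force']);M.append(o['moment']);T.append(o['joint_torque'])
    F,M,T=map(np.array,(F,M,T)); s=1/np.sqrt(n)
    print('t',o['time'],'F',F.mean(0).round(3),'sd',(F.std(0)*s).round(2),'M',M.mean(0).round(4),'sd',(M.std(0)*s).round(3)); print('tau',T.mean(0).round(3))
def corners(fn,yawdeg,d,h,gp,th):
    # th>0: far end down; d: grip offset from centre along tin x; h grip height
    from scipy.spatial.transform import Rotation as R
    Rm=R.from_euler('ZY',[yawdeg,th],degrees=True).as_matrix(); out={}
    for n,p in dict(nearR=(-.0675,-.025,0),farR=(.0675,-.025,0),farRtop=(.0675,-.025,.046)).items():
        out[n]=proj(fn,np.array(gp)+Rm@(np.array(p)-[d,0,h]))
    return out
E
python3 - <<'E'
from h import *
avg()
for th in (15,18,20,22,25):
    c=corners('s5.png',-16.5,-.042,.026,[.503,.238,.1157],th)
    print(th,{k:(int((v[0]-130)*4),int((v[1]-60)*3.75)) for k,v in c.items()})
E
```

```text
t 4.85 F [ 0.113 -0.032 -3.457] sd [0.24 0.16 0.13] M [ 0.1365  0.0651 -0.0024] sd [0.008 0.008 0.014]
tau [ 1.0000e-03 -4.3373e+01 -1.2162e+01 -4.0000e-02 -1.4000e-02  0.0000e+00]
15 {'nearR': (269, 346), 'farR': (499, 384), 'farRtop': (518, 317)}
18 {'nearR': (267, 343), 'farR': (494, 391), 'farRtop': (517, 326)}
20 {'nearR': (266, 342), 'farR': (491, 396), 'farRtop': (516, 332)}
22 {'nearR': (265, 340), 'farR': (487, 401), 'farRtop': (515, 337)}
25 {'nearR': (263, 337), 'farR': (481, 408), 'farRtop': (513, 346)}
```

Request:
arm_command(plan=[[[0,0,-0.8],0],[[0,0,-1.5],0],[[0,0,-1.95],0],[[0,0,-1.95],0]])

```text
time: 5.25
position: [0.5033, 0.2376, 0.048]
tool_rot: [0.7, -0.102, 0.101, -0.7]
ft_force: [1.2, -0.2, -3.4]
grip_width: 0.0499
```

Request:
arm_command(plan=[[[0,0,0],0],[[0,0,0],0],[[-0.1,0.03,-0.2],0],[[-0.22,0.07,-0.45],0],[[-0.4,0.12,-0.8],0]], force=5)

```text
time: 5.75
position: [0.4941, 0.241, 0.0288]
tool_rot: [-0.699, 0.101, -0.102, 0.7]
ft_force: [0.6, 0.5, -1.9]
grip_width: 0.0502
```

Request:
arm_command(plan=[[[-0.1,0.03,-0.3],0],[[-0.24,0.07,-0.72],0],[[-0.24,0.07,-0.72],0]])

```text
time: 6.05
position: [0.4867, 0.2426, 0.0095]
tool_rot: [0.7, -0.102, 0.101, -0.7]
ft_force: [0.1, -0.5, -1.9]
grip_width: 0.0499
```

```bash
python3 - <<'E'
from h import *
st(); two('6',130,60)
E
```

```text
{'time': 6.05, 'position': [0.487, 0.243, 0.009], 'ft_force': [0.069, -0.484, -1.913], 'moment': [0.161, -0.081, 0.002], 'grip_width': 0.05}
```

View pics/v6.png

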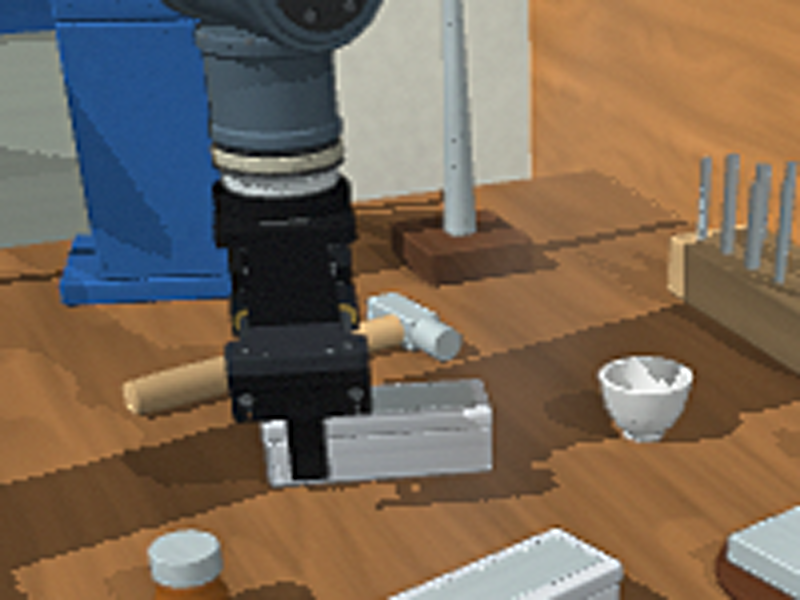

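Request:
arm_command(plan=[[[0,0,-0.1],0],[[0,0,-0.1],0]])

```text
time: 6.3
position: [0.4871, 0.2425, 0.0082]
tool_rot: [0.7, -0.102, 0.101, -0.7]
ft_force: [-0.9, 0.5, -2.2]
grip_width: 0.05
```

Request:
arm_command(plan=[[[0,0,0],0],[[0,0,0],0],[[0,0,0],0]], fingers=0.55)

```text
time: 6.6
position: [0.4878, 0.2425, 0.0085]
tool_rot: [-0.7, 0.101, -0.102, 0.7]
ft_force: [-0.4, -0.5, 0.3]
grip_width: 0.0643
```

```bash
python3 - <<'E'
from h import *
st(); avg(6); st(); snap('wrist','w7.png')
E
```

```text
{'time': 6.6, 'position': [0.488, 0.243, 0.009], 'ft_force': [-0.376, -0.498, 0.255], 'moment': [0.073, -0.037, -0.014], 'grip_width': 0.064}
t 6.9 F [0.04  0.167 0.069] sd [0.19 0.15 0.28] M [ 0.0818 -0.0615  0.0081] sd [0.017 0.005 0.019]
tau [-3.0000e-03 -4.3011e+01 -7.0760e+00  4.0000e-03  8.3000e-02  0.0000e+00]
{'time': 6.9, 'position': [0.488, 0.243, 0.008], 'ft_force': [0.735, -0.6, -0.766], 'moment': [0.027, -0.07, -0.053], 'grip_width': 0.067}
```

View pics/w7.png

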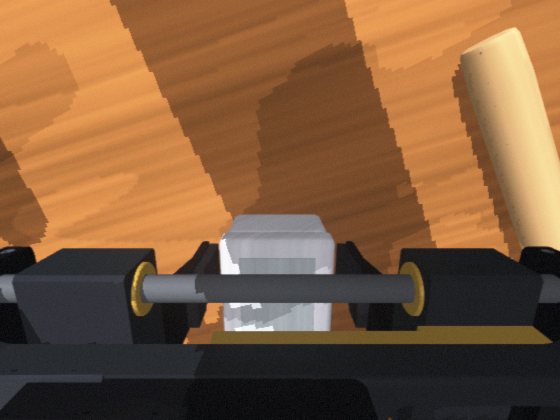

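Request:
arm_command(plan=[[[0.8,-0.24,0],0],[[1.6,-0.48,0],0],[[2.4,-0.71,0],0],[[3.2,-0.95,0],0],[[3.2,-0.95,0],0]])

```text
time: 7.45
position: [0.5712, 0.2182, 0.0087]
tool_rot: [-0.699, 0.1, -0.104, 0.7]
ft_force: [0.5, 0.5, 0.7]
grip_width: 0.0673
```

Request:
arm_command(plan=[[[0,0,0],0],[[0,0,0],0],[[0,0,0],0],[[0,0,0],0]], fingers=-0.1)

```text
time: 7.85
position: [0.5659, 0.2191, 0.0081]
tool_rot: [0.7, -0.102, 0.1, -0.7]
ft_force: [-1.6, 0.5, 0.9]
grip_width: 0.05
```

Request:
arm_command(plan=[[[-0.1,0.03,0.35],0],[[-0.24,0.07,0.75],0],[[-0.42,0.12,1.1],0],[[-0.64,0.19,1.5],0],[[-0.64,0.19,1.5],0]])

```text
time: 8.35
position: [0.551, 0.224, 0.0476]
tool_rot: [-0.7, 0.101, -0.102, 0.7]
ft_force: [-1.1, -1.3, -1.0]
grip_width: 0.0499
```

Request:
arm_command(plan=[[[0,0,0],0],[[0,0,0],0],[[0,0,0.5],0],[[0,0,1.2],0],[[0,0,2],0]], force=55)

```text
time: 8.85
position: [0.5511, 0.2232, 0.0955]
tool_rot: [0.7, -0.102, 0.101, -0.699]
ft_force: [-0.4, -0.2, -2.5]
grip_width: 0.0496
```

```bash
python3 - <<'E'
from h import *
st(); two('8',130,60); avg(8); st()
E
```

```text
{'time': 8.85, 'position': [0.551, 0.223, 0.096], 'ft_force': [-0.416, -0.247, -2.465], 'moment': [0.027, -0.184, -0.064], 'grip_width': 0.05}
t 9.3 F [-0.105 -0.253 -3.542] sd [0.19 0.24 0.16] M [ 0.0548 -0.164  -0.0132] sd [0.008 0.013 0.007]
tau [ 3.6000e-02 -4.6666e+01 -1.3252e+01  4.5000e-02  2.2600e-01 -0.0000e+00]
{'time': 9.3, 'position': [0.551, 0.223, 0.095], 'ft_force': [0.03, -0.572, -3.448], 'moment': [0.109, -0.124, -0.01], 'grip_width': 0.05}
```

View pics/v8.png

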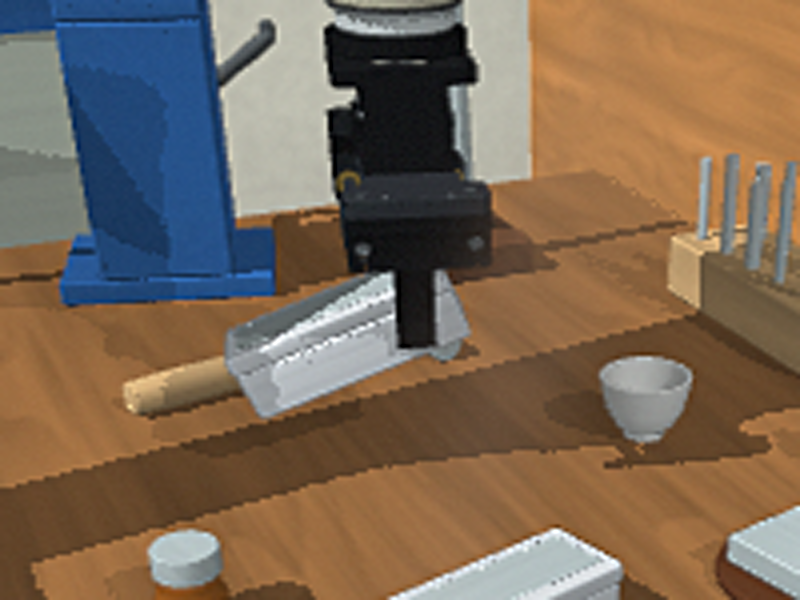

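```bash
python3 - <<'E'
from h import *
for th in (-15,-18,-20,-22,-25):
    c=corners('s8.png',-16.5,.040,.026,[.551,.223,.114],th)
    print(th,{k:(int((v[0]-130)*4),int((v[1]-60)*3.75)) for k,v in c.items()})
E
```

```text
-15 {'nearR': (248, 402), 'farR': (471, 336), 'farRtop': (448, 269)}
-18 {'nearR': (254, 409), 'farR': (473, 334), 'farRtop': (445, 267)}
-20 {'nearR': (258, 414), 'farR': (474, 332), 'farRtop': (444, 266)}
-22 {'nearR': (262, 418), 'farR': (474, 330), 'farRtop': (442, 265)}
-25 {'nearR': (269, 424), 'farR': (476, 327), 'farRtop': (439, 264)}
```

Request:
arm_command(plan=[[[0,0,-0.8],0],[[0,0,-1.5],0],[[0,0,-1.95],0],[[0,0,-1.95],0]])

```text
time: 9.7
position: [0.551, 0.2233, 0.0458]
tool_rot: [0.7, -0.102, 0.101, -0.7]
ft_force: [-1.3, -1.1, -2.6]
grip_width: 0.0498
```

Request:
arm_command(plan=[[[0,0,0],0],[[0,0,0],0],[[0.1,-0.03,-0.2],0],[[0.22,-0.07,-0.45],0],[[0.4,-0.12,-0.8],0]], force=5)

```text
time: 10.2
position: [0.5618, 0.2206, 0.027]
tool_rot: [-0.7, 0.101, -0.102, 0.7]
ft_force: [-1.0, 0.6, -2.4]
grip_width: 0.0497
```

Request:
arm_command(plan=[[[0.1,-0.03,-0.3],0],[[0.24,-0.07,-0.7],0],[[0.24,-0.07,-0.75],0],[[0.24,-0.07,-0.75],0]])

```text
time: 10.6
position: [0.5679, 0.2187, 0.0078]
tool_rot: [-0.7, 0.101, -0.102, 0.7]
ft_force: [-1.2, -0.2, -2.4]
grip_width: 0.0499
```

Request:
arm_command(plan=[[[0,0,0],0],[[0,0,0],0],[[0,0,0],0]], fingers=0.55)

```text
time: 10.9
position: [0.5676, 0.2188, 0.0087]
tool_rot: [-0.7, 0.101, -0.102, 0.7]
ft_force: [-0.2, 0.1, 0.1]
grip_width: 0.0642
```

```bash
python3 - <<'E'
from h import *
st(); two('9',130,60); avg(4)
E
```

```text
{'time': 10.9, 'position': [0.568, 0.219, 0.009], 'ft_force': [-0.181, 0.113, 0.134], 'moment': [0.105, -0.063, -0.002], 'grip_width': 0.064}
t 11.15 F [-0.009  0.501 -0.087] sd [0.3  0.11 0.15] M [ 0.0746 -0.0686  0.0024] sd [0.013 0.004 0.009]
tau [-1.0000e-03 -4.7232e+01 -9.6440e+00  1.0000e-03  8.4000e-02 -0.0000e+00]
```

View pics/v9.png

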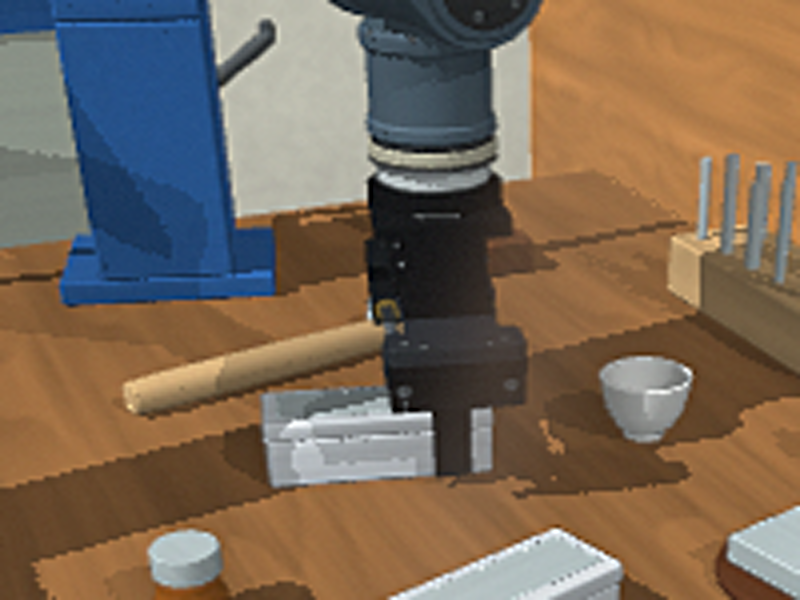

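Request:
arm_command(plan=[[[0,0,1.8],0],[[0,0,3.6],0],[[0,0,5.4],0],[[-0.5,-1.6,6],1],[[-1,-3.2,7],2.5]])

```text
time: 11.65
position: [0.542, 0.1387, 0.1843]
tool_rot: [0.707, -0.022, 0.022, -0.707]
ft_force: [-0.3, -0.8, 0.2]
grip_width: 0.0674
```

Request:
arm_command(plan=[[[-0.5,-1.7,0],1.3],[[-1,-3.4,0],2.6],[[-1.5,-5,0],3.9],[[-1.7,-5.5,0],3.9],[[-1.7,-5.5,0],3.9]])

```text
time: 12.15
position: [0.4995, -0.0, 0.1834]
tool_rot: [-0.701, -0.094, 0.094, 0.701]
ft_force: [-0.2, 0.7, -0.5]
grip_width: 0.0672
```

```bash
python3 - <<'E'
from h import *
st(); c=snap('wrist','w10.png');st()
from scipy.spatial.transform import Rotation as R
z=R.from_quat(get_obs()['tool_rot']).as_matrix(); print(np.degrees(np.arctan2(z[1,2],z[0,2])))
E
```

```text
{'time': 12.15, 'position': [0.499, -0.0, 0.183], 'ft_force': [-0.161, 0.699, -0.542], 'moment': [0.1, -0.022, 0.011], 'grip_width': 0.067}
{'time': 12.2, 'position': [0.5, 0.001, 0.183], 'ft_force': [0.435, 0.66, 0.877], 'moment': [0.172, -0.039, -0.018], 'grip_width': 0.068}
105.30781925274994
```

View pics/w10.png

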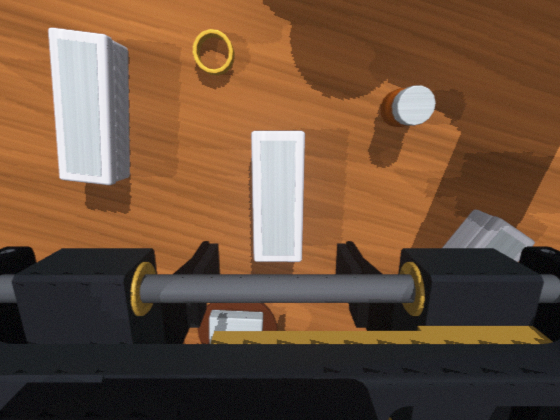

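```bash
python3 - <<'E'
from h import *
a=cv2.imread('pics/w10.png')
cv2.imwrite('pics/c5.png',np.hstack([cv2.resize(a[120:270,230:330],None,fx=4,fy=4,interpolation=2),cv2.resize(a[20:190,40:140],None,fx=3.5,fy=3.5,interpolation=2)]) if 0 else cv2.resize(a[20:270,40:320],None,fx=2.4,fy=2.4,interpolation=2))
E
```

```text
(no output)
```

View pics/c5.png

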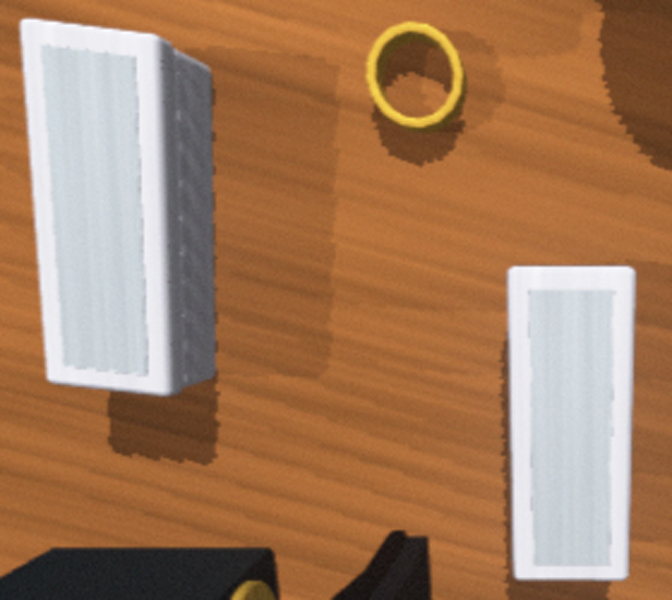

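```bash
python3 - <<'E'
from h import *
tin('w10.png',[(508,267),(635,267),(514,578),(628,579)],40,20,2.4)
tin('w10.png',[(21,20),(161,35),(48,381),(166,394)],40,20,2.4)
print(ray('w10.png',213,51,.007),ray('w10.png',413,104,.05))
E
```

```text
[[0.4396, -0.0412], [0.4264, 0.0074], [0.5689, -0.0065], [0.5562, 0.0426]]
c [0.4978 0.0006] yaw 15.09 wyaw -75.16 L 0.1342 W 0.0505
[[0.4014, -0.2328], [0.393, -0.1832], [0.5332, -0.2133], [0.526, -0.1657]]
c [ 0.4634 -0.1988] yaw 7.94 wyaw -80.86 L 0.1336 W 0.0492
[ 0.37537922 -0.10014803  0.007     ] [0.37731752 0.09610405 0.05      ]
```

Request:
arm_command(plan=[[[-0.9,-0.2,-1],0],[[-1.7,-0.45,-2.5],0],[[-1.7,-0.45,-4],0],[[-1.7,-0.45,-5.5],0],[[-1.7,-0.45,-6],0]])

```text
time: 12.7
position: [0.4564, -0.008, 0.0303]
tool_rot: [-0.7, -0.094, 0.097, 0.701]
ft_force: [-0.2, -0.4, 0.7]
grip_width: 0.0675
```

Request:
arm_command(plan=[[[0,0,-0.6],0],[[0,0,-1],0],[[0,0,-1],0]])

```text
time: 13.0
position: [0.4574, -0.0088, 0.0071]
tool_rot: [-0.7, -0.095, 0.096, 0.701]
ft_force: [-0.8, -0.4, -0.3]
grip_width: 0.0674
```

```bash
python3 - <<'E'
from h import *
st(); avg(5)
E
```

```text
{'time': 13.0, 'position': [0.457, -0.009, 0.007], 'ft_force': [-0.848, -0.384, -0.254], 'moment': [0.1, -0.017, 0.001], 'grip_width': 0.067}
t 13.25 F [ 0.003 -0.021 -0.079] sd [0.15 0.09 0.27] M [ 0.1525 -0.0101  0.0125] sd [0.004 0.012 0.007]
tau [ 5.9000e-02 -3.6983e+01 -3.1560e+00 -2.6000e-02  4.4000e-02  3.0000e-03]
```

Request:
arm_command(plan=[[[0,0,0],0],[[0,0,0],0],[[0,0,0],0],[[0,0,0],0]], fingers=-0.1, force=5)

```text
time: 13.65
position: [0.4577, -0.0102, 0.0086]
tool_rot: [0.701, 0.095, -0.095, -0.701]
ft_force: [-0.2, -0.5, 3.4]
grip_width: 0.0499
```

Request:
arm_command(plan=[[[0.1,0.03,0.35],0],[[0.24,0.07,0.75],0],[[0.42,0.12,1.1],0],[[0.64,0.18,1.5],0],[[0.64,0.18,1.5],0]])

```text
time: 14.15
position: [0.4748, -0.0055, 0.047]
tool_rot: [0.701, 0.097, -0.095, -0.7]
ft_force: [-0.1, 0.8, -0.8]
grip_width: 0.0498
```

Request:
arm_command(plan=[[[0,0,0],0],[[0,0,0],0],[[0,0,0.5],0],[[0,0,1.2],0],[[0,0,2],0]], force=55)

```text
time: 14.65
position: [0.4709, -0.0051, 0.0947]
tool_rot: [-0.7, -0.093, 0.098, 0.701]
ft_force: [0.5, -0.3, -4.5]
grip_width: 0.0497
```

```bash
python3 - <<'E'
from h import *
st(); two('11',160,110); avg(10); st()
E
```

```text
{'time': 14.65, 'position': [0.471, -0.005, 0.095], 'ft_force': [0.521, -0.321, -4.452], 'moment': [0.048, 0.153, -0.023], 'grip_width': 0.05}
t 15.2 F [-0.148  0.157 -4.296] sd [0.13 0.13 0.16] M [0.0603 0.1861 0.0115] sd [0.011 0.011 0.009]
tau [ 3.9000e-02 -3.8212e+01 -9.5230e+00  2.6000e-02 -1.0500e-01 -1.0000e-03]
{'time': 15.2, 'position': [0.473, -0.005, 0.095], 'ft_force': [-0.196, -0.051, -3.824], 'moment': [0.011, 0.114, -0.022], 'grip_width': 0.05}
```

View pics/v11.png

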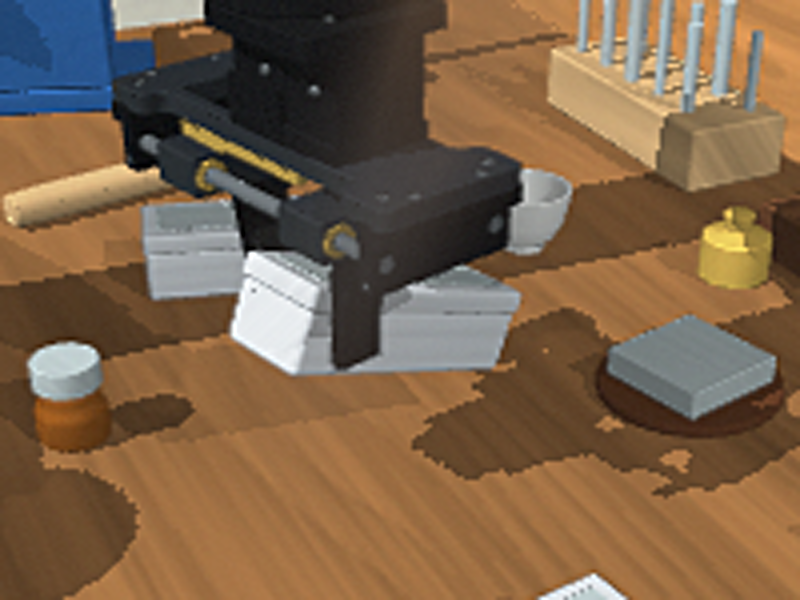

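Request:
arm_command(plan=[[[0,0,-0.8],0],[[0,0,-1.5],0],[[0,0,-1.95],0],[[0,0,-1.95],0]])

```text
time: 15.6
position: [0.4732, -0.0054, 0.0461]
tool_rot: [-0.7, -0.095, 0.096, 0.701]
ft_force: [-0.3, -0.2, -4.7]
grip_width: 0.0497
```

Request:
arm_command(plan=[[[0,0,0],0],[[0,0,0],0],[[-0.1,-0.03,-0.2],0],[[-0.22,-0.06,-0.45],0],[[-0.4,-0.11,-0.8],0]], force=5)

```text
time: 16.1
position: [0.4644, -0.0085, 0.0272]
tool_rot: [0.701, 0.096, -0.094, -0.7]
ft_force: [0.8, 1.3, -1.5]
grip_width: 0.0499
```

Request:
arm_command(plan=[[[-0.1,-0.03,-0.3],0],[[-0.24,-0.07,-0.7],0],[[-0.24,-0.07,-0.75],0],[[-0.24,-0.07,-0.75],0]])

```text
time: 16.5
position: [0.4576, -0.0102, 0.0081]
tool_rot: [0.701, 0.095, -0.095, -0.701]
ft_force: [-0.5, -2.6, -2.1]
grip_width: 0.0498
```

```bash
python3 - <<'E'
from h import *
st(); two('12',160,110)
E
```

```text
{'time': 16.5, 'position': [0.458, -0.01, 0.008], 'ft_force': [-0.522, -2.584, -2.082], 'moment': [-0.031, -0.048, -0.071], 'grip_width': 0.05}
```

View pics/v12.png

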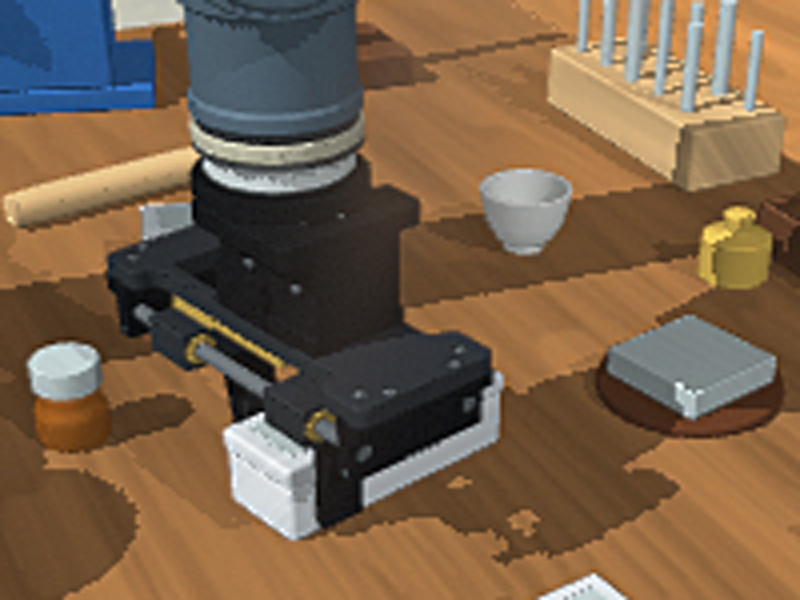

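Request:
arm_command(plan=[[[0,0,0],0],[[0,0,0],0],[[0,0,0],0],[[0,0,0],0]], fingers=0.55)

```text
time: 16.95
position: [0.4575, -0.0099, 0.0084]
tool_rot: [0.701, 0.095, -0.095, -0.701]
ft_force: [0.3, 0.4, -0.4]
grip_width: 0.0662
```

Request:
arm_command(plan=[[[0.8,0.22,0],0],[[1.6,0.44,0],0],[[2.4,0.66,0],0],[[3.2,0.88,0],0],[[3.2,0.88,0],0]])

```text
time: 17.45
position: [0.5411, 0.0121, 0.0087]
tool_rot: [0.701, 0.098, -0.094, -0.7]
ft_force: [0.4, 0.4, 0.2]
grip_width: 0.0675
```

Request:
arm_command(plan=[[[0,0,0],0],[[0,0,0],0],[[0,0,0],0],[[0,0,0],0]], fingers=-0.1)

```text
time: 17.85
position: [0.5361, 0.0119, 0.0082]
tool_rot: [-0.7, -0.094, 0.096, 0.701]
ft_force: [-1.0, -1.1, 1.0]
grip_width: 0.0501
```

Request:
arm_command(plan=[[[-0.1,-0.03,0.35],0],[[-0.24,-0.07,0.75],0],[[-0.42,-0.12,1.1],0],[[-0.64,-0.18,1.5],0],[[-0.64,-0.18,1.5],0]])

```text
time: 18.35
position: [0.5209, 0.0074, 0.0475]
tool_rot: [0.701, 0.096, -0.095, -0.701]
ft_force: [-0.1, 0.2, -1.9]
grip_width: 0.0502
```

Request:
arm_command(plan=[[[0,0,0],0],[[0,0,0],0],[[0,0,0.5],0],[[0,0,1.2],0],[[0,0,2],0]], force=55)

```text
time: 18.85
position: [0.5215, 0.0077, 0.0958]
tool_rot: [-0.7, -0.095, 0.095, 0.701]
ft_force: [0.1, 0.5, -3.2]
grip_width: 0.0496
```

```bash
python3 - <<'E'
from h import *
st(); two('13',160,110); avg(10); st()
E
```

```text
{'time': 18.85, 'position': [0.521, 0.008, 0.096], 'ft_force': [0.094, 0.532, -3.187], 'moment': [0.202, -0.259, -0.014], 'grip_width': 0.05}
t 19.4 F [-0.03   0.233 -4.507] sd [0.14 0.15 0.19] M [ 0.183  -0.2386 -0.0038] sd [0.007 0.011 0.01 ]
tau [ 3.1000e-02 -4.1504e+01 -1.0918e+01 -1.1100e-01  2.7200e-01  1.0000e-03]
{'time': 19.4, 'position': [0.521, 0.008, 0.095], 'ft_force': [-0.185, -0.64, -5.536], 'moment': [0.21, -0.228, -0.034], 'grip_width': 0.049}
```

View pics/v13.png

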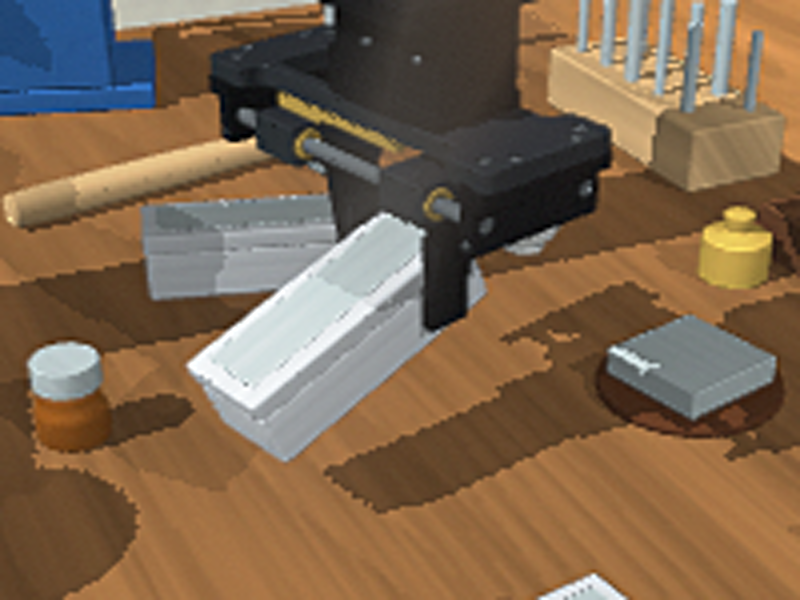

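Request:
arm_command(plan=[[[0,0,-0.8],0],[[0,0,-1.5],0],[[0,0,-1.95],0],[[0,0,-1.95],0]])

```text
time: 19.8
position: [0.5211, 0.0076, 0.0461]
tool_rot: [-0.7, -0.095, 0.096, 0.701]
ft_force: [-0.9, 0.3, -3.7]
grip_width: 0.0499
```

Request:
arm_command(plan=[[[0,0,0],0],[[0,0,0],0],[[0.1,0.03,-0.2],0],[[0.22,0.06,-0.45],0],[[0.4,0.11,-0.8],0]], force=5)

```text
time: 20.3
position: [0.5318, 0.0104, 0.027]
tool_rot: [0.701, 0.095, -0.095, -0.701]
ft_force: [-1.0, 0.3, -1.5]
grip_width: 0.0499
```

Request:
arm_command(plan=[[[0.1,0.03,-0.3],0],[[0.24,0.07,-0.7],0],[[0.24,0.07,-0.75],0],[[0.24,0.07,-0.75],0]])

```text
time: 20.7
position: [0.5379, 0.0121, 0.0078]
tool_rot: [0.701, 0.096, -0.095, -0.701]
ft_force: [0.3, 0.5, -2.4]
grip_width: 0.0501
```

Request:
arm_command(plan=[[[0,0,0],0],[[0,0,0],0],[[0,0,0],0],[[0,0,0],0]], fingers=0.55)

```text
time: 21.1
position: [0.5376, 0.0119, 0.0086]
tool_rot: [0.701, 0.096, -0.095, -0.701]
ft_force: [-0.7, 0.5, 0.4]
grip_width: 0.0665
```

```bash
python3 - <<'E'
from h import *
st(); two('14',160,110)
E
```

```text
{'time': 21.1, 'position': [0.538, 0.012, 0.009], 'ft_force': [-0.69, 0.478, 0.399], 'moment': [0.143, -0.036, -0.011], 'grip_width': 0.066}
```

View pics/v14.png

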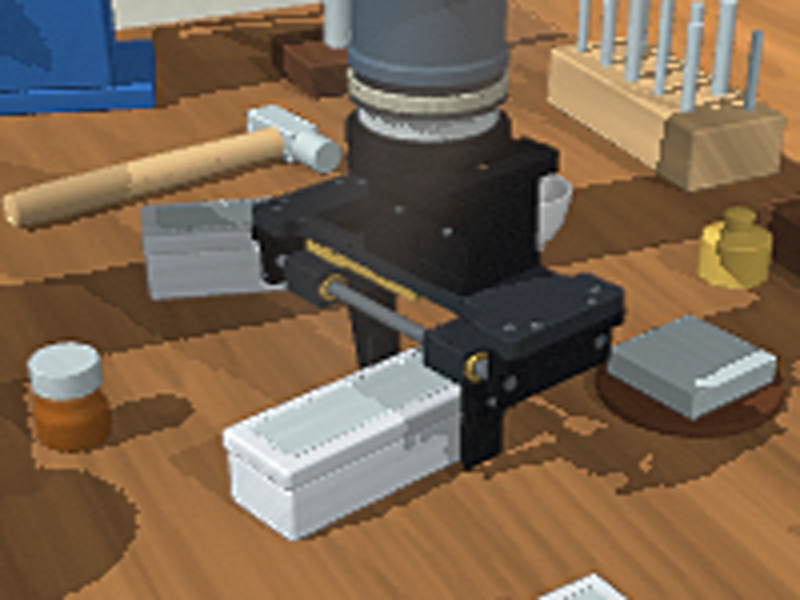

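Request:
arm_command(plan=[[[0,0,1.8],0],[[0,0,3.6],0],[[0,0,5.4],0],[[-0.6,-1.4,6.2],-0.7],[[-1.2,-3,7],-1.3]])

```text
time: 21.65
position: [0.5077, -0.0628, 0.1853]
tool_rot: [0.705, 0.057, -0.055, -0.704]
ft_force: [-0.2, -0.8, -0.6]
grip_width: 0.0675
```

Request:
arm_command(plan=[[[-0.6,-1.8,0],0],[[-1.2,-3.6,0],0],[[-1.8,-5.4,0],0],[[-1.8,-5.4,0],0],[[-1.8,-5.4,0],0]])

```text
time: 22.15
position: [0.4619, -0.1988, 0.1833]
tool_rot: [-0.705, -0.054, 0.054, 0.705]
ft_force: [0.9, 1.0, -0.7]
grip_width: 0.0676
```

```bash
python3 - <<'E'
from h import *
st(); c=snap('wrist','w15.png')
from scipy.spatial.transform import Rotation as R
z=R.from_quat(get_obs()['tool_rot']).as_matrix(); print(np.degrees(np.arctan2(z[1,2],z[0,2])))
a=cv2.imread('pics/w15.png'); cv2.imwrite('pics/c6.png',cv2.resize(a[110:270,200:400],None,fx=3.75,fy=3.75,interpolation=2))
E
```

```text
{'time': 22.15, 'position': [0.462, -0.199, 0.183], 'ft_force': [0.904, 1.006, -0.748], 'moment': [0.147, -0.056, -0.012], 'grip_width': 0.068}
98.93283295121658
```

View pics/w15.png

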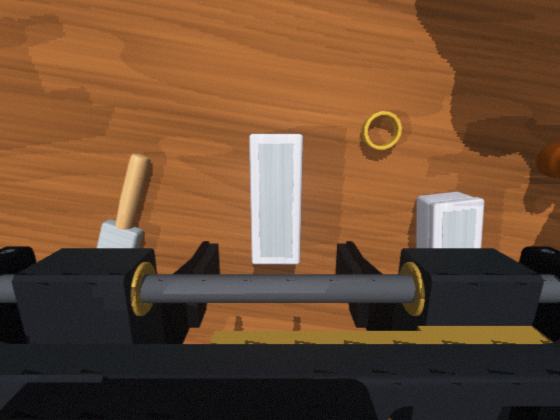

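View pics/c6.png

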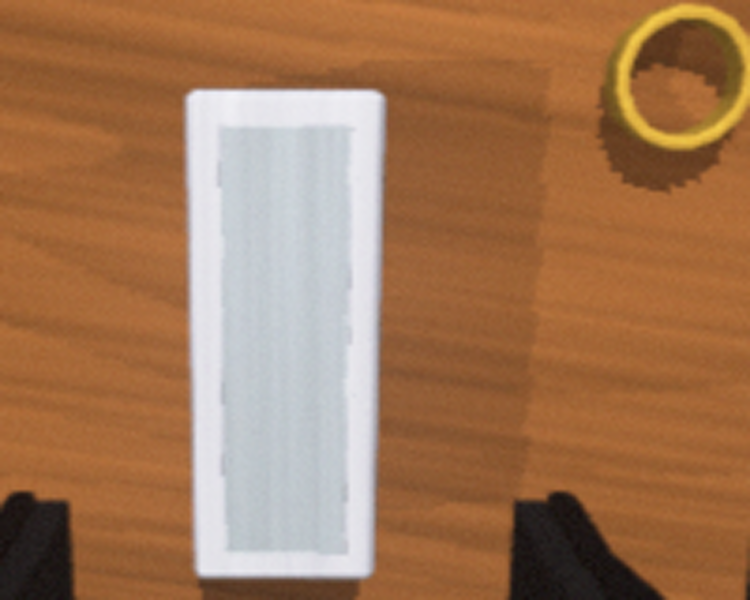

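```bash
python3 - <<'E'
from h import *
st()
c,u=tin('w15.png',[(186,90),(386,90),(197,578),(373,578)],200,110,3.75); print(c-.042*u,u)
print(ray('w15.png',382,130,.007))
E
```

```text
{'time': 22.2, 'position': [0.462, -0.198, 0.183], 'ft_force': [0.229, 0.26, -0.16], 'moment': [0.13, -0.023, 0.038], 'grip_width': 0.067}
[[0.4006, -0.2345], [0.3928, -0.1843], [0.5342, -0.2142], [0.5266, -0.1644]]
c [ 0.4636 -0.1994] yaw 8.56 wyaw -81.3 L 0.1352 W 0.0505
[ 0.42201825 -0.20562653] [0.98885413 0.14888759]
[ 0.37632097 -0.09783076  0.007     ]
```

Request:
arm_command(plan=[[[-0.9,-0.2,-1],0],[[-1.6,-0.3,-2.5],0],[[-1.6,-0.3,-4],0],[[-1.6,-0.3,-5.5],0],[[-1.6,-0.3,-6],0]])

```text
time: 22.7
position: [0.4212, -0.2024, 0.0305]
tool_rot: [-0.703, -0.055, 0.058, 0.706]
ft_force: [-0.6, 0.4, -0.6]
grip_width: 0.0672
```

Request:
arm_command(plan=[[[0,0,-0.6],0],[[0,0,-1],0],[[0,0,-1],0]])

```text
time: 23.0
position: [0.4223, -0.2038, 0.0073]
tool_rot: [-0.704, -0.056, 0.057, 0.706]
ft_force: [0.5, -0.3, -0.3]
grip_width: 0.0673
```

```bash
python3 - <<'E'
from h import *
st(); avg(6)
E
```

```text
{'time': 23.0, 'position': [0.422, -0.204, 0.007], 'ft_force': [0.539, -0.269, -0.33], 'moment': [0.178, -0.058, 0.026], 'grip_width': 0.067}
t 23.3 F [ 0.035 -0.062  0.281] sd [0.13 0.24 0.24] M [ 0.1225 -0.0397  0.0164] sd [0.012 0.009 0.004]
tau [ 7.3000e-02 -3.7826e+01 -3.7320e+00 -3.3000e-02  2.6000e-02  1.0000e-03]
```

Request:
arm_command(plan=[[[0,0,0],0],[[0,0,0],0],[[0,0,0],0],[[0,0,0],0]], fingers=-0.1, force=5)

```text
time: 23.7
position: [0.4226, -0.2058, 0.0085]
tool_rot: [0.705, 0.056, -0.055, -0.705]
ft_force: [-0.4, 0.1, 1.9]
grip_width: 0.0502
```

Request:
arm_command(plan=[[[0.1,0.02,0.35],0],[[0.25,0.04,0.75],0],[[0.43,0.06,1.1],0],[[0.66,0.1,1.5],0],[[0.66,0.1,1.5],0]])

```text
time: 24.2
position: [0.4403, -0.2033, 0.0471]
tool_rot: [0.706, 0.057, -0.055, -0.704]
ft_force: [-0.9, 0.4, -1.6]
grip_width: 0.0501
```

Request:
arm_command(plan=[[[0,0,0],0],[[0,0,0],0],[[0,0,0.5],0],[[0,0,1.2],0],[[0,0,2],0]], force=55)

```text
time: 24.7
position: [0.4372, -0.2019, 0.0948]
tool_rot: [-0.704, -0.054, 0.057, 0.706]
ft_force: [-0.1, -0.3, -3.2]
grip_width: 0.0496
```

```bash
python3 - <<'E'
from h import *
st(); two('16',180,200); avg(10); st()
for th in (15,18,20,22,25):
    c=corners('s16.png',8.6,-.042,.026,get_obs()['position']+[0,0,.0187],th)
    print(th,{k:(int((v[0]-180)*4),int((v[1]-200)*3.75)) for k,v in c.items()})
E
```

```text
{'time': 24.7, 'position': [0.437, -0.202, 0.095], 'ft_force': [-0.105, -0.264, -3.171], 'moment': [0.126, 0.087, -0.01], 'grip_width': 0.05}
t 25.25 F [ 0.067 -0.169 -4.062] sd [0.2  0.18 0.17] M [0.0876 0.1079 0.0057] sd [0.009 0.013 0.012]
tau [ 3.2000e-02 -3.8787e+01 -9.7950e+00  1.9000e-02 -4.1000e-02 -0.0000e+00]
{'time': 25.25, 'position': [0.439, -0.203, 0.095], 'ft_force': [-0.898, 0.48, -4.213], 'moment': [0.078, 0.077, -0.002], 'grip_width': 0.049}
15 {'nearR': (329, 328), 'farR': (609, 260), 'farRtop': (643, 164)}
18 {'nearR': (327, 325), 'farR': (602, 273), 'farRtop': (640, 177)}
20 {'nearR': (325, 323), 'farR': (598, 281), 'farRtop': (638, 185)}
22 {'nearR': (324, 322), 'farR': (593, 289), 'farRtop': (636, 193)}
25 {'nearR': (322, 319), 'farR': (585, 301), 'farRtop': (632, 205)}
```

View pics/v16.png

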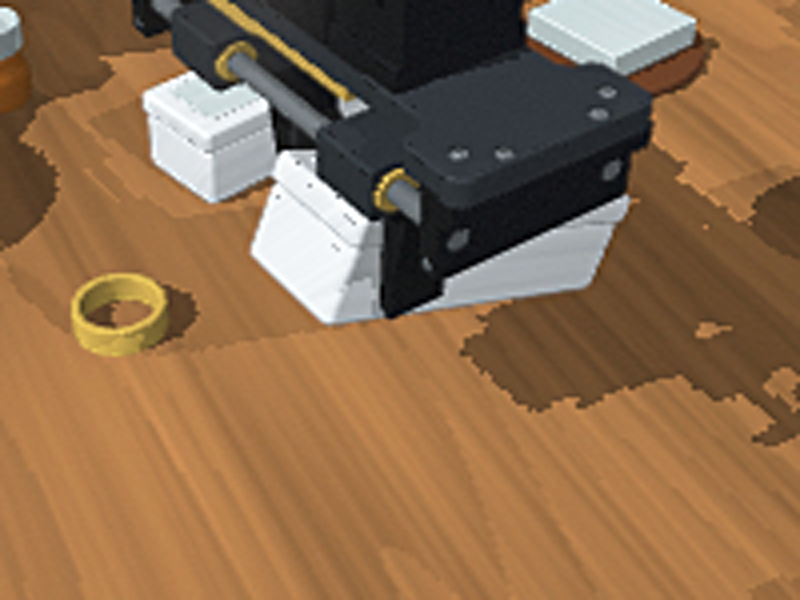

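Request:
arm_command(plan=[[[0,0,-0.8],0],[[0,0,-1.5],0],[[0,0,-1.95],0],[[0,0,-1.95],0]])

```text
time: 25.65
position: [0.4388, -0.2027, 0.0461]
tool_rot: [-0.705, -0.055, 0.056, 0.705]
ft_force: [-0.6, 0.7, -4.0]
grip_width: 0.0496
```

Request:
arm_command(plan=[[[0,0,0],0],[[0,0,0],0],[[-0.1,-0.02,-0.2],0],[[-0.24,-0.04,-0.45],0],[[-0.42,-0.06,-0.8],0]], force=5)

```text
time: 26.15
position: [0.429, -0.205, 0.027]
tool_rot: [0.706, 0.056, -0.055, -0.704]
ft_force: [0.2, 0.1, -2.9]
grip_width: 0.0498
```

Request:
arm_command(plan=[[[-0.1,-0.02,-0.3],0],[[-0.24,-0.04,-0.7],0],[[-0.24,-0.04,-0.75],0],[[-0.24,-0.04,-0.75],0]])

```text
time: 26.55
position: [0.4222, -0.2056, 0.0079]
tool_rot: [-0.705, -0.055, 0.055, 0.705]
ft_force: [0.2, -0.6, -3.0]
grip_width: 0.0498
```

Request:
arm_command(plan=[[[0,0,0],0],[[0,0,0],0],[[0,0,0],0],[[0,0,0],0]], fingers=0.55)

```text
time: 26.95
position: [0.4225, -0.2054, 0.0085]
tool_rot: [0.705, 0.056, -0.056, -0.705]
ft_force: [0.3, 0.1, 0.5]
grip_width: 0.0662
```

Request:
arm_command(plan=[[[0.82,0.12,0],0],[[1.64,0.25,0],0],[[2.46,0.37,0],0],[[3.28,0.5,0],0],[[3.28,0.5,0],0]])

```text
time: 27.45
position: [0.5076, -0.1935, 0.0087]
tool_rot: [0.706, 0.058, -0.055, -0.704]
ft_force: [-0.1, -0.4, 0.4]
grip_width: 0.0672
```

```bash
python3 - <<'E'
from h import *
st(); two('17',180,200)
E
```

```text
{'time': 27.45, 'position': [0.508, -0.193, 0.009], 'ft_force': [-0.086, -0.407, 0.363], 'moment': [0.071, -0.003, -0.047], 'grip_width': 0.067}
```

View pics/v17.png

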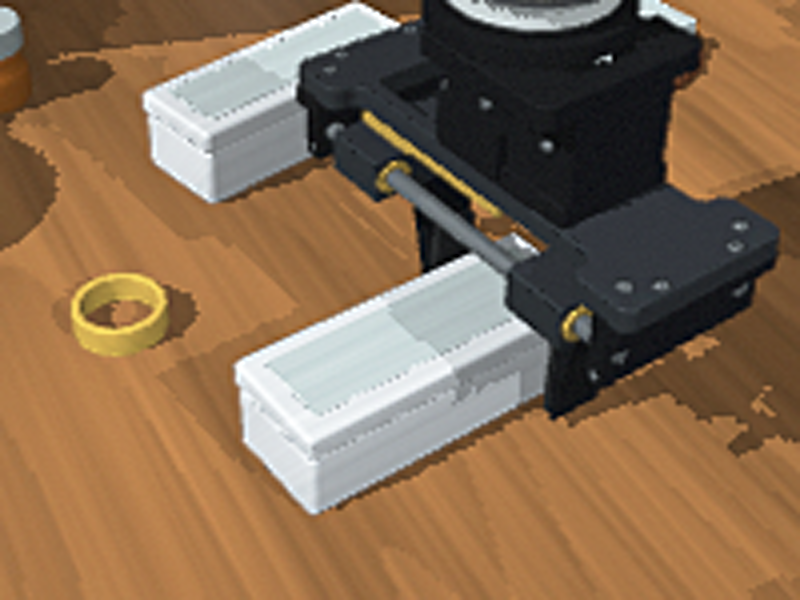

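Request:
arm_command(plan=[[[0,0,0],0],[[0,0,0],0],[[0,0,0],0],[[0,0,0],0]], fingers=-0.1)

```text
time: 27.9
position: [0.5034, -0.1929, 0.0082]
tool_rot: [-0.705, -0.055, 0.056, 0.705]
ft_force: [-2.1, -0.6, 0.2]
grip_width: 0.0502
```

Request:
arm_command(plan=[[[-0.1,-0.02,0.35],0],[[-0.25,-0.04,0.75],0],[[-0.43,-0.06,1.1],0],[[-0.66,-0.1,1.5],0],[[-0.66,-0.1,1.5],0]])

```text
time: 28.4
position: [0.4874, -0.1956, 0.0474]
tool_rot: [0.705, 0.056, -0.055, -0.705]
ft_force: [-0.0, 1.4, -2.4]
grip_width: 0.0503
```

Request:
arm_command(plan=[[[0,0,0],0],[[0,0,0],0],[[0,0,0.5],0],[[0,0,1.2],0],[[0,0,2],0]], force=55)

```text
time: 28.9
position: [0.4876, -0.1951, 0.0957]
tool_rot: [-0.704, -0.055, 0.056, 0.705]
ft_force: [0.6, -0.2, -4.2]
grip_width: 0.0497
```

```bash
python3 - <<'E'
from h import *
st(); two('18',180,200); avg(10); st()
for th in (15,18,20,22,25):
    c=corners('s18.png',8.6,.040,.026,get_obs()['position']+[0,0,.0187],-th)
    print(th,{k:(int((v[0]-180)*4),int((v[1]-200)*3.75)) for k,v in c.items()})
E
```

```text
{'time': 28.9, 'position': [0.488, -0.195, 0.096], 'ft_force': [0.55, -0.177, -4.245], 'moment': [0.107, -0.224, -0.019], 'grip_width': 0.05}
t 29.45 F [ 0.078  0.146 -4.058] sd [0.1  0.16 0.14] M [ 0.1524 -0.1903 -0.0032] sd [0.01  0.014 0.007]
tau [ 3.5000e-02 -4.1776e+01 -1.1113e+01 -1.2300e-01  1.6800e-01  0.0000e+00]
{'time': 29.45, 'position': [0.488, -0.195, 0.095], 'ft_force': [0.46, -0.25, -4.455], 'moment': [0.106, -0.116, -0.021], 'grip_width': 0.049}
15 {'nearR': (290, 416), 'farR': (585, 208), 'farRtop': (571, 126)}
18 {'nearR': (297, 423), 'farR': (588, 203), 'farRtop': (568, 125)}
20 {'nearR': (303, 426), 'farR': (589, 200), 'farRtop': (566, 125)}
22 {'nearR': (308, 430), 'farR': (590, 198), 'farRtop': (564, 124)}
25 {'nearR': (317, 434), 'farR': (592, 193), 'farRtop': (561, 124)}
```

View pics/v18.png

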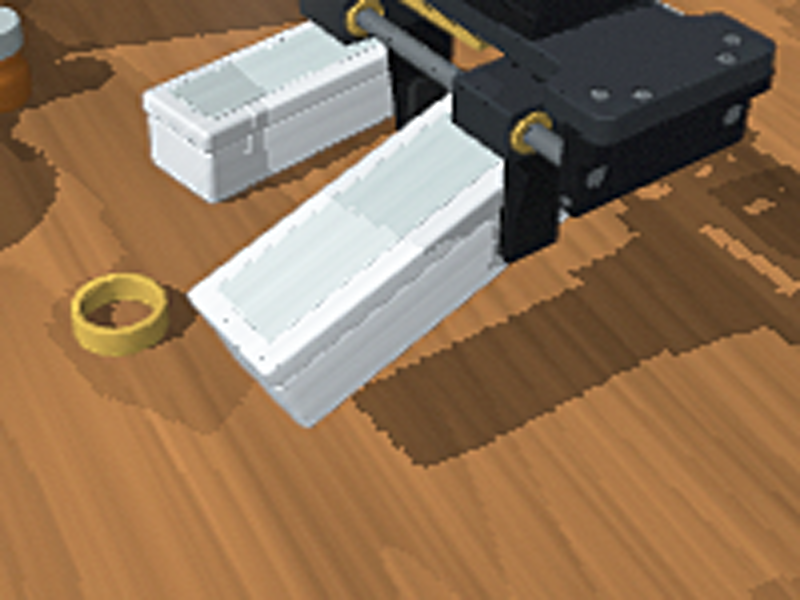

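Request:
arm_command(plan=[[[0,0,-0.8],0],[[0,0,-1.5],0],[[0,0,-1.95],0],[[0,0,-1.95],0]])

```text
time: 29.85
position: [0.4875, -0.1953, 0.046]
tool_rot: [-0.704, -0.055, 0.056, 0.705]
ft_force: [-0.5, -0.1, -3.9]
grip_width: 0.0497
```

Request:
arm_command(plan=[[[0,0,0],0],[[0,0,0],0],[[0.1,0.02,-0.2],0],[[0.24,0.04,-0.45],0],[[0.42,0.06,-0.8],0]], force=5)

```text
time: 30.35
position: [0.4988, -0.194, 0.027]
tool_rot: [0.705, 0.056, -0.055, -0.705]
ft_force: [-1.3, 1.2, -2.0]
grip_width: 0.0497
```

Request:
arm_command(plan=[[[0.1,0.02,-0.3],0],[[0.24,0.04,-0.7],0],[[0.24,0.04,-0.75],0],[[0.24,0.04,-0.75],0]])

```text
time: 30.75
position: [0.5049, -0.193, 0.0078]
tool_rot: [0.705, 0.056, -0.055, -0.705]
ft_force: [-0.0, -0.2, -2.1]
grip_width: 0.0502
```

Request:
arm_command(plan=[[[0,0,0],0],[[0,0,0],0],[[0,0,0],0],[[0,0,0],0]], fingers=0.55)

```text
time: 31.15
position: [0.5046, -0.1931, 0.0086]
tool_rot: [0.705, 0.056, -0.055, -0.705]
ft_force: [-0.6, -0.2, -0.3]
grip_width: 0.0661
```

Request:
arm_command(plan=[[[0,0,1.8],0],[[0,0,3.6],0],[[0,0,5.4],0],[[0,1,6.2],0.7],[[0,2.6,7],1.3]])

```text
time: 31.65
position: [0.5057, -0.1296, 0.1855]
tool_rot: [0.702, 0.096, -0.094, -0.7]
ft_force: [0.3, 0.4, -0.3]
grip_width: 0.0674
```

```bash
python3 - <<'E'
from h import *
st(); snap('wrist','w19.png'); snap('scene','scene19.png')
E
```

```text
{'time': 31.65, 'position': [0.506, -0.13, 0.186], 'ft_force': [0.25, 0.434, -0.343], 'moment': [0.188, -0.058, 0.045], 'grip_width': 0.067}
```

View pics/w19.png

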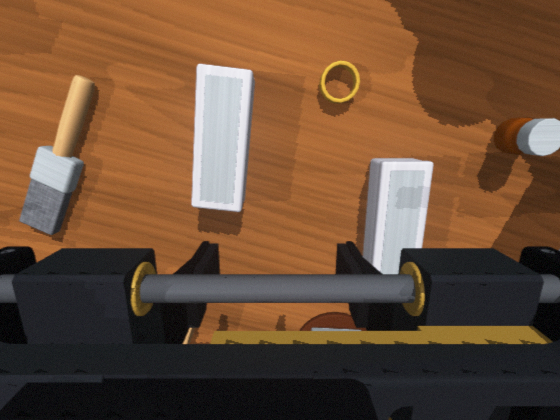

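View pics/scene19.png

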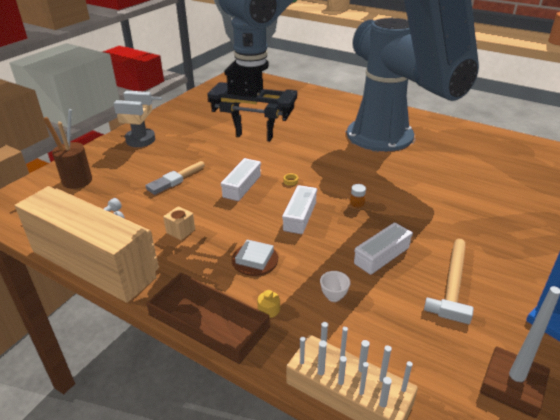

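```bash
python3 - <<'E'
from h import *
tin('w19.png',[(198,64),(254,70),(192,206),(243,211)],0,0,1)
a=cv2.imread('pics/scene19.png').astype(int);b=cv2.imread('pics/scene0.png').astype(int)
d=np.abs(a-b).max(2)[140:330,140:480]; cv2.imwrite('pics/diff.png',cv2.resize(np.clip(d*3,0,255).astype(np.uint8),None,fx=2.2,fy=2.2))
E
```

```text
[[0.4024, -0.2325], [0.3939, -0.1825], [0.5345, -0.2124], [0.5259, -0.1608]]
c [ 0.4642 -0.1971] yaw 8.99 wyaw -80.38 L 0.1337 W 0.0515
```

View pics/diff.png

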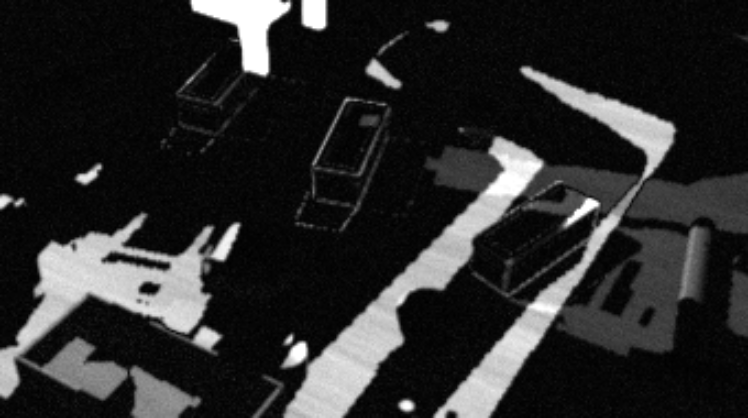

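Request:
arm_command(plan=[[[-0.1,1.8,0],0],[[-0.2,3.6,0],0],[[-0.3,5.2,0],0],[[-0.3,5.2,-1],0],[[-0.3,5.2,-1],0]])

```text
time: 32.25
position: [0.4947, 0.0032, 0.1562]
tool_rot: [-0.7, -0.094, 0.098, 0.701]
ft_force: [0.4, -0.1, 0.7]
grip_width: 0.0672
```

```bash
python3 - <<'E'
from h import *
snap('wrist','w20.png'); st()
from scipy.spatial.transform import Rotation as R
z=R.from_quat(get_obs()['tool_rot']).as_matrix(); print(np.degrees(np.arctan2(z[1,2],z[0,2])))
E
```

```text
{'time': 32.3, 'position': [0.496, 0.002, 0.157], 'ft_force': [0.33, -0.072, 0.141], 'moment': [0.095, -0.034, -0.0], 'grip_width': 0.067}
105.5415803219383
```

View pics/w20.png

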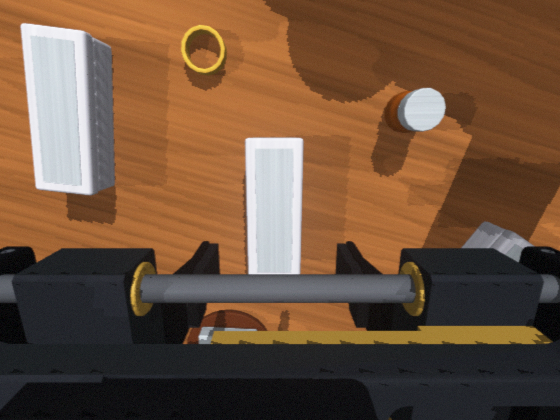

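```bash
python3 - <<'E'
from h import *
a=ray('w20.png',246,139,.046);b=ray('w20.png',303,138,.046);print(a,b)
m=(a+b)/2; t=np.radians(15.3); print('centre',m[:2]+.0675*np.array([np.cos(t),np.sin(t)]))
E
```

```text
[ 0.44115035 -0.0394809   0.046     ] [0.42704991 0.00808464 0.046     ]
centre [0.49920775 0.0021133 ]
```

Request:
arm_command(plan=[[[0.1,0,-1.5],0],[[0.1,0,-3],0],[[0.1,0,-4.5],0],[[0.1,0,-5.6],0],[[0.1,0,-6],0]])

```text
time: 32.8
position: [0.4988, 0.0008, 0.0063]
tool_rot: [-0.7, -0.093, 0.096, 0.701]
ft_force: [0.5, 0.1, -0.3]
grip_width: 0.0675
```

Request:
arm_command(plan=[[[0,0,0],0],[[0,0,0],0],[[0,0,0],0],[[0,0,0],0],[[0,0,0],0]], fingers=-0.1, force=20)

```text
time: 33.3
position: [0.5007, 0.0016, 0.0098]
tool_rot: [0.701, 0.096, -0.094, -0.7]
ft_force: [-0.3, -2.1, 7.2]
grip_width: 0.0497
```

Request:
arm_command(plan=[[[0,0,0],0],[[0,0,0],0],[[0,0,0],0]], force=58)

```text
time: 33.6
position: [0.5007, 0.0016, 0.0098]
tool_rot: [0.701, 0.096, -0.094, -0.7]
ft_force: [0.3, -1.3, 6.7]
grip_width: 0.0495
```

Request:
arm_command(plan=[[[0,0,0.5],0],[[0,0,1.3],0],[[0,0,2.3],0],[[0,0,3.3],0],[[0,0,4],0]])

```text
time: 34.1
position: [0.4992, 0.0024, 0.1101]
tool_rot: [0.701, 0.096, -0.095, -0.701]
ft_force: [0.1, 0.3, -4.4]
grip_width: 0.0492
```

```bash
python3 - <<'E'
from h import *
st(); two('21',160,110)
for p in [(331,191)]: print(ray('wrist0.png',*p,.026))
a=cv2.imread('pics/scene19.png'); cv2.imwrite('pics/c7.png',cv2.resize(a[230:280,220:290],None,fx=9,fy=9,interpolation=2))
a=cv2.imread('pics/wrist0.png'); cv2.imwrite('pics/c8.png',cv2.resize(a[140:240,270:390],None,fx=5,fy=5,interpolation=2))
E
```

```text
{'time': 34.1, 'position': [0.499, 0.002, 0.11], 'ft_force': [0.113, 0.33, -4.401], 'moment': [0.107, -0.145, -0.014], 'grip_width': 0.049}
[ 6.88527936e-01 -3.69225099e-04  2.60000000e-02]
```

View pics/v21.png

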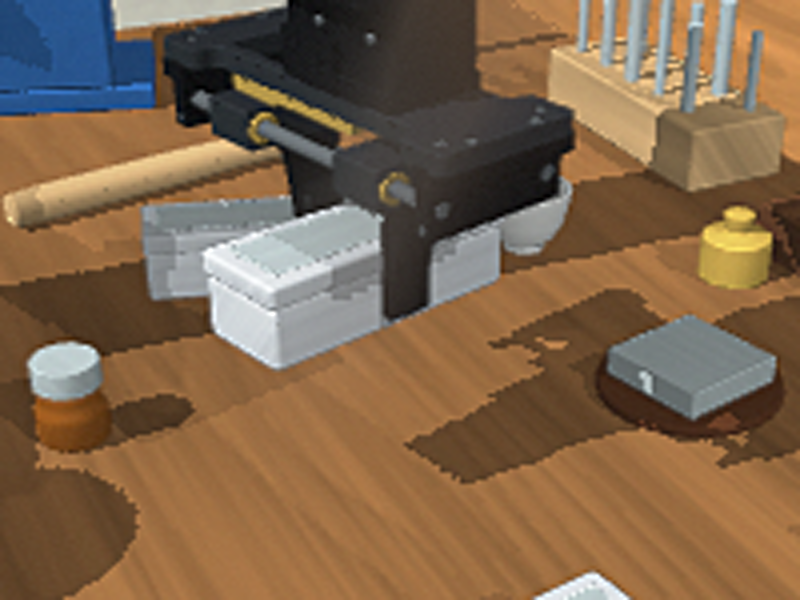

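View pics/c7.png

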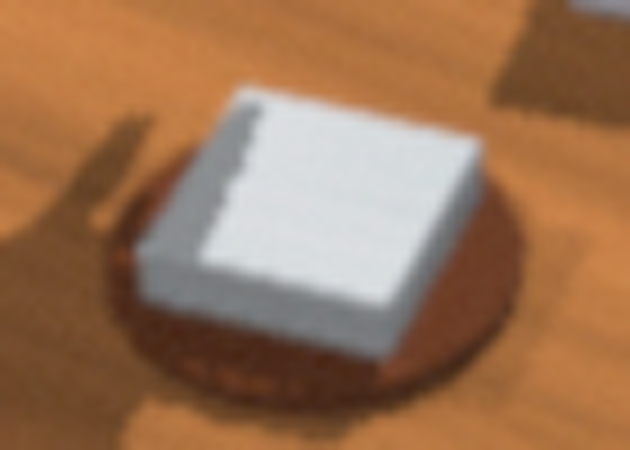

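View pics/c8.png

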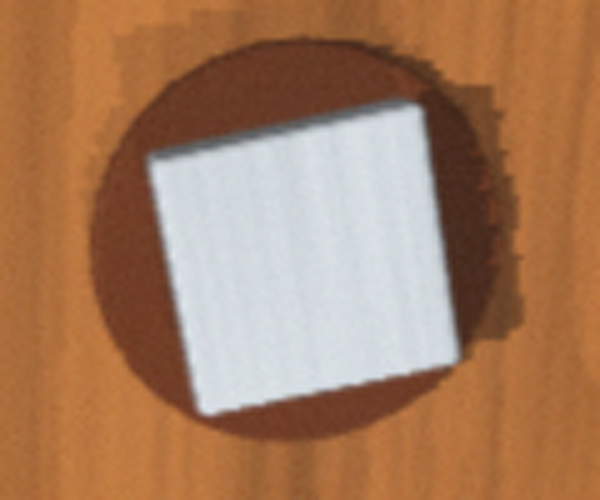

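```bash
python3 - <<'E'
from h import *
for fn,P,x,y,s in [('wrist0.png',[(150,157),(420,105),(460,362),(202,414)],270,140,5),('scene19.png',[(243,92),(482,142),(388,303),(140,255)],220,230,9)]:
    Q=np.array([ray(fn,x+u/s,y+v/s,.026) for u,v in P]); print(Q.mean(0), np.linalg.norm(np.roll(Q,1,0)-Q,axis=1).round(3))
E
```

```text
[ 0.68930431 -0.00221852  0.026     ] [0.065 0.064 0.064 0.064]
[0.69225655 0.00086026 0.026     ] [0.064 0.063 0.062 0.062]
```

Request:
arm_command(plan=[[[0.4,0,0.3],0],[[1.1,0,0.6],0],[[1.9,0,0.6],0],[[2.7,0,0.6],0],[[3.5,0,0.6],0]])

```text
time: 34.65
position: [0.5865, 0.0025, 0.1228]
tool_rot: [-0.7, -0.095, 0.096, 0.701]
ft_force: [0.4, 0.7, -4.0]
grip_width: 0.0495
```

Request:
arm_command(plan=[[[0.8,0,0],0],[[1.6,0,0],0],[[2.4,-0.1,0],0],[[3.1,-0.1,0],0],[[3.6,-0.1,0],0]])

```text
time: 35.15
position: [0.677, -0.0002, 0.1221]
tool_rot: [-0.7, -0.095, 0.096, 0.701]
ft_force: [0.6, -0.1, -3.9]
grip_width: 0.0495
```

Request:
arm_command(plan=[[[0.3,0,0],0],[[0.5,0,0],0],[[0.55,0,0],0],[[0.55,0,0],0],[[0.55,0,0],0]])

```text
time: 35.65
position: [0.6899, -0.0003, 0.1232]
tool_rot: [-0.701, -0.095, 0.096, 0.701]
ft_force: [-0.9, 0.8, -4.8]
grip_width: 0.0495
```

Request:
arm_command(plan=[[[0,0,0],0],[[0,0,0],0],[[0,0,0],0],[[0,0,0],0],[[0,0,0],0]])

```text
time: 36.15
position: [0.6907, -0.0005, 0.1233]
tool_rot: [0.701, 0.095, -0.095, -0.701]
ft_force: [-0.0, 0.0, -5.2]
grip_width: 0.0495
```

```bash
python3 - <<'E'
from h import *
st(); avg(4); snap('wrist','w22.png');snap('scene','scene22.png'); two('22',230,90)
o=get_obs();print(o['joint_velocities'].round(3),o['position'])
a=cv2.imread('pics/scene22.png'); cv2.imwrite('pics/c9.png',cv2.resize(a[170:320,170:370],None,fx=4,fy=4,interpolation=2))
E
```

```text
{'time': 36.15, 'position': [0.691, -0.0, 0.123], 'ft_force': [-0.035, 0.002, -5.217], 'moment': [0.149, -0.06, -0.014], 'grip_width': 0.05}
t 36.35 F [-0.091  0.006 -4.472] sd [0.22 0.08 0.07] M [ 0.1817 -0.0601 -0.0152] sd [0.02  0.008 0.016]
tau [-1.0000e-03 -5.3745e+01 -1.7379e+01 -8.1000e-02  9.5000e-02  0.0000e+00]
[ 0.    -0.     0.     0.     0.001  0.001] [ 6.90721382e-01 -4.50408294e-04  1.23287430e-01]
```

View pics/v22.png

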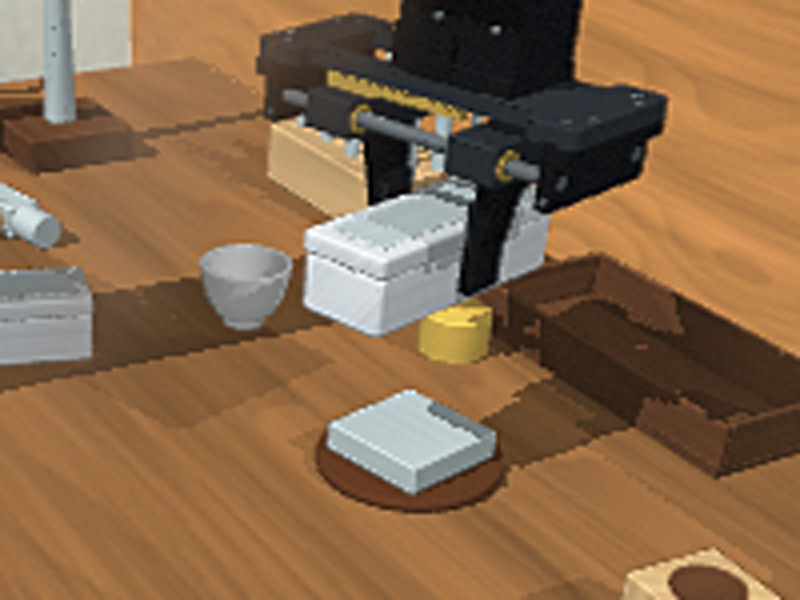

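View pics/c9.png

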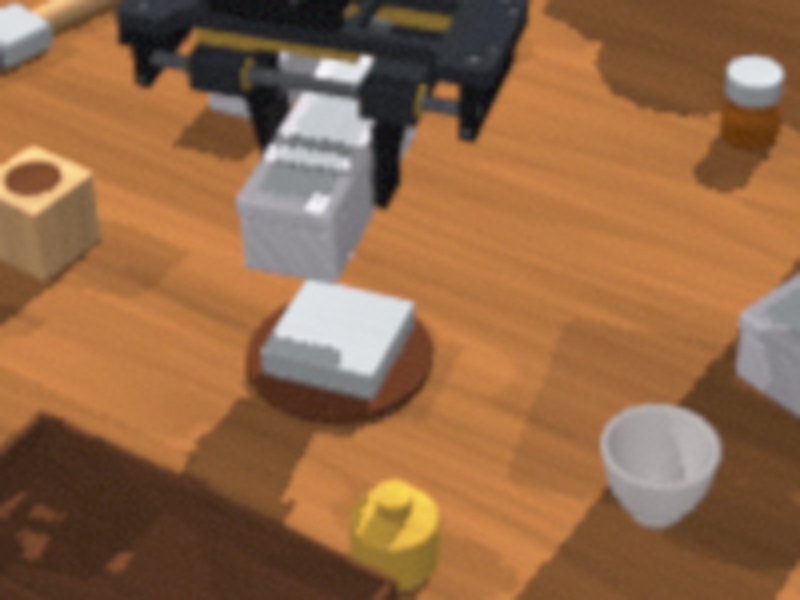

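View pics/w22.png

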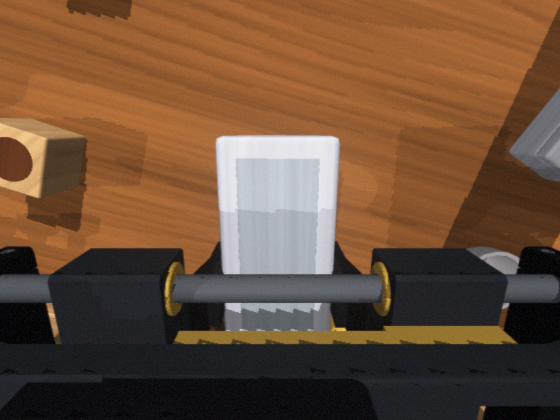

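```bash
python3 - <<'E'
from h import *
p=get_obs()['position']
for th in (-6,-3,0,3,6):
    c=corners('s22.png',15.4,.001,.0285,p+[0,0,.0187],th)
    print(th,{k:((v[0]-230)*4//1,(v[1]-90)*3.75//1) for k,v in c.items()})
a,b=ray('w22.png',217,138,.1595),ray('w22.png',339,138,.1595); m=(a+b)/2;t=np.radians(15.4)
print(a,b,m[:2]+.0675*np.array([np.cos(t),np.sin(t)]))
E
```

```text
-6 {'nearR': (np.float64(379.0), np.float64(349.0)), 'farR': (np.float64(549.0), np.float64(252.0)), 'farRtop': (np.float64(556.0), np.float64(177.0))}
-3 {'nearR': (np.float64(377.0), np.float64(345.0)), 'farR': (np.float64(547.0), np.float64(258.0)), 'farRtop': (np.float64(557.0), np.float64(182.0))}
0 {'nearR': (np.float64(375.0), np.float64(339.0)), 'farR': (np.float64(545.0), np.float64(265.0)), 'farRtop': (np.float64(557.0), np.float64(188.0))}
3 {'nearR': (np.float64(374.0), np.float64(334.0)), 'farR': (np.float64(542.0), np.float64(271.0)), 'farRtop': (np.float64(557.0), np.float64(193.0))}
6 {'nearR': (np.float64(373.0), np.float64(328.0)), 'farR': (np.float64(539.0), np.float64(277.0)), 'farRtop': (np.float64(557.0), np.float64(199.0))}
[ 0.6309312  -0.04212869  0.1595    ] [0.61788869 0.00515804 0.1595    ] [ 6.89486382e-01 -5.60284572e-04]
```

```bash
python3 - <<'E'
from h import *
st(); print(hand_in())
E
```

```text
{'time': 36.5, 'position': [0.691, -0.0, 0.123], 'ft_force': [0.211, -1.429, -3.77], 'moment': [0.161, -0.055, 0.018], 'grip_width': 0.05}
the job is handed in; nothing more can be done
None
```

The **middle tin** is the one that rattles. I handed in at 36.5 s, holding it level and still over the bench block.

**How I rocked them:** The arm can only shift and turn about the vertical, so it cannot tilt a tin directly. I gripped each tin lightly near one end and raised that end. The tin pivoted in the pads with its other end still on the bench, then I tightened the grip and lifted it clear. Each tin went far end down first, then was set flat and re-gripped at the far end for near end down, so each took two lifts rather than one. I measured the tilt at about 20–22° both ways for the left and right tins. The middle tin's tilt I judged only by eye in the pictures, using the same moves.

**How I told which one:** I measured how far the centre of mass shifted between the two tilts.

| Tin | Measured shift | Expected if empty |
|---|---|---|
| Left | 66–68 mm | about 76 mm |
| Middle | 102 mm | about 76 mm |
| Right | 75 mm | about 76 mm |

The middle tin's extra shift matches a ball of about 0.13 kg. The left tin came out 8–10 mm low, slightly beyond the measurement noise, but a ball would have made it higher, not lower.

**Last checks:**
- **Position:** the tin is centred within about 2 mm of the middle of the block, with its underside about 88 mm above the block top. My two estimates of the block's centre differed by about 3 mm.
- **Hold:** it is level within about 1°, the joints are still, and the grip is 58 N.
- **Other things:** before the final pick-up, comparing pictures with the start showed the tins within about 1–2 mm of where they stood. Nothing else looked moved.

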